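One level scoop of croquettes

TASK

Measure out one portion of croquettes: push the scoop in through the mouth of the bin, under the levelling bar, and lift a heaped scoopful inside the bin; then draw the scoop out level, its rims just beneath the bar, so that the bar strikes whatever stands above the rims back into the bin. Stand the full, level scoop (three croquettes, the others all left in the bin) gently upright in the middle of the scale's platform and let go. Touch the food only with the scoop, never with the gripper, and leave the steel cup, spice jar and tin by the work where they stand.

Things in the scene. Friction and masses are not known exactly. Their poses are not given: they have to be found in the camera images.
- bin: stainless bin, fixed, open on top; 126 mm wide (x), 164 mm deep (y), 158 mm high (the sides reach 13 mm further out at the mouth to carry the bar), sheet 3 mm. Origin under its centre, z up; y points from the open mouth (on the robot's right) to the back wall. Nine croquettes lie crosswise at its low back end: 4 on the floor, the foremost with its front 40 mm inside the mouth, 3 on those, 2 on top, up to z = 118 mm
- bin_sill (a point): middle of the sill of the bin's mouth, at the top of the sloping floor, in the bin's frame y = -79 mm, z = 68 mm; axes as the bin's. From here the floor goes down 20 degrees along +y for 158 mm (level distance) to the back wall, where it lies 10.5 mm above the table. Inside width 120 mm (x = -60..60)
- levelling_bar: flat steel bar across the mouth of the bin, straight above the sill, fixed: 120 mm long (x), 4 mm thick, 34 mm high, polished; leaning 20 degrees, its lower edge towards the inside. Origin at the middle of its lower edge, 54 mm above the sill; axes as the bin's
- scoop: loose steel scoop, 0.16 kg, flat-bottomed, standing on the table. Origin at its pan's underside, in the middle, z up, y from handle to open lip. Pan 104 mm wide outside; side rims and back wall (y -48..-45 mm) 35 mm high; floor 3 mm thick; across the front at y 46 mm a ridge 10 mm over the floor keeps things in; outside it slopes down to the thin lip at y 74 mm. Side rims slope down from y 44 mm to the lip
- scoop_grip (a point): where the scoop's black handle is held by its 24 mm wide sides (x), 30 mm before its end; in the scoop's frame x 0, y -147, z 68 mm; axes as the scoop's. The handle is 18 mm thick; towards the pan it runs down along (0, 0.643, -0.766), 50 degrees from level, to y -112 mm; a flat neck 26 mm wide, z 21..26 mm, joins it to the back wall
- scoop_floor (a point): middle of the upper side of the scoop's floor, 3 mm above its underside; axes as the scoop's. Inside, the pan is 100 mm wide and 91 mm long: three croquettes lie in it crosswise, side by side (middles at y -30, 0, 30 mm), their tops 2 mm under the rims; that is a level measure
- scoop_rim (a point): middle of the scoop's pan at the height of its rims (35 mm above its underside); axes as the scoop's. Slid along the bin's floor, lip first, the scoop meets only a few N until its pan is loaded, with its middle some 60 to 70 mm past the sill; then the resistance climbs past 12 N
- scale_top (a point): middle of the square steel platform (166 x 166 mm) of the fixed white kitchen scale, on its upper side, 25 mm above the table; the dark display lies on its -x side
- pan_1 (a point): middle of the rearmost of the three croquette places side by side in the pan, 15 mm above its floor (scoop frame y -30, z 18 mm)
- pan_2 (a point): the same for the middle place (y 0)
- pan_3 (a point): the same for the foremost place (y +30 mm)
- croquette_1: golden-brown frozen croquette, hard and slippery, a rigid rod 80 mm long and 30 mm thick with round ends, 35 g, lying crosswise in the bin (one of nine alike). Origin at its centre, x along its length
- croquette_2: golden-brown frozen croquette, hard and slippery, a rigid rod 80 mm long and 30 mm thick with round ends, 35 g, lying crosswise in the bin (one of nine alike). Origin at its centre, x along its length
- croquette_3: golden-brown frozen croquette, hard and slippery, a rigid rod 80 mm long and 30 mm thick with round ends, 35 g, lying crosswise in the bin (one of nine alike). Origin at its centre, x along its length
- croquette_4: golden-brown frozen croquette, hard and slippery, a rigid rod 80 mm long and 30 mm thick with round ends, 35 g, lying crosswise in the bin (one of nine alike). Origin at its centre, x along its length
- croquette_5: golden-brown frozen croquette, hard and slippery, a rigid rod 80 mm long and 30 mm thick with round ends, 35 g, lying crosswise in the bin (one of nine alike). Origin at its centre, x along its length
- croquette_6: golden-brown frozen croquette, hard and slippery, a rigid rod 80 mm long and 30 mm thick with round ends, 35 g, lying crosswise in the bin (one of nine alike). Origin at its centre, x along its length
- croquette_7: golden-brown frozen croquette, hard and slippery, a rigid rod 80 mm long and 30 mm thick with round ends, 35 g, lying crosswise in the bin (one of nine alike). Origin at its centre, x along its length
- croquette_8: golden-brown frozen croquette, hard and slippery, a rigid rod 80 mm long and 30 mm thick with round ends, 35 g, lying crosswise in the bin (one of nine alike). Origin at its centre, x along its length
- croquette_9: golden-brown frozen croquette, hard and slippery, a rigid rod 80 mm long and 30 mm thick with round ends, 35 g, lying crosswise in the bin (one of nine alike). Origin at its centre, x along its length
- steel_cup: bystander: steel cup, 81 mm across, 99 mm high. Origin at the centre of its underside
- spice_a: bystander: spice jar, 44 mm across, 100 mm high. Origin at the centre of its underside
- tin_a: bystander: food tin, 76 mm across, 58 mm high. Origin at the centre of its underside
- scale: the kitchen scale, fixed: white body 215 x 172 mm, 25 mm high with its platform. Origin on the table under the platform's middle

How it is judged:
On the way, in this order (a step that is already met when the one before it is completed fails the run):
1. inside the bin the scoop is lifted, about level, heaped: at least one croquette lies on the others with its middle above the rims' height (y of scoop_rim in the frame of levelling_bar above 0.035 m and z of scoop_rim in the frame of levelling_bar above -0.03 m and angle between scoop's own z axis and vertical below 0.3 rad and ((z of croquette_1 in the frame of scoop_floor above 0.03 m and horizontal distance between croquette_1 and scoop_floor below 0.045 m) or (z of croquette_2 in the frame of scoop_floor above 0.03 m and horizontal distance between croquette_2 and scoop_floor below 0.045 m) or (z of croquette_3 in the frame of scoop_floor above 0.03 m and horizontal distance between croquette_3 and scoop_floor below 0.045 m) or (z of croquette_4 in the frame of scoop_floor above 0.03 m and horizontal distance between croquette_4 and scoop_floor below 0.045 m) or (z of croquette_5 in the frame of scoop_floor above 0.03 m and horizontal distance between croquette_5 and scoop_floor below 0.045 m) or (z of croquette_6 in the frame of scoop_floor above 0.03 m and horizontal distance between croquette_6 and scoop_floor below 0.045 m) or (z of croquette_7 in the frame of scoop_floor above 0.03 m and horizontal distance between croquette_7 and scoop_floor below 0.045 m) or (z of croquette_8 in the frame of scoop_floor above 0.03 m and horizontal distance between croquette_8 and scoop_floor below 0.045 m) or (z of croquette_9 in the frame of scoop_floor above 0.03 m and horizontal distance between croquette_9 and scoop_floor below 0.045 m))), for 0.1 s.
2. on its way out the scoop passes under the levelling bar, level, its rims 0 to 18 mm below the bar's lower edge (y of scoop_rim in the frame of levelling_bar between -0.02 and 0.02 m and z of scoop_rim in the frame of levelling_bar between -0.018 and 0.001 m and angle between scoop's own z axis and vertical below 0.2 rad), for 0.05 s.
3. the scoop is out of the bin with a level measure: three croquettes side by side, none above the rims, every other one in the bin (y of scoop_rim in the frame of levelling_bar below -0.065 m and distance between any of croquette_1, croquette_2, croquette_3, croquette_4, croquette_5, croquette_6, croquette_7, croquette_8, croquette_9 and pan_1 below 0.0145 m and distance between any of croquette_1, croquette_2, croquette_3, croquette_4, croquette_5, croquette_6, croquette_7, croquette_8, croquette_9 and pan_2 below 0.0145 m and distance between any of croquette_1, croquette_2, croquette_3, croquette_4, croquette_5, croquette_6, croquette_7, croquette_8, croquette_9 and pan_3 below 0.0145 m and ((x of croquette_1 in the frame of bin between -0.06 and 0.06 m and y of croquette_1 in the frame of bin between -0.079 and 0.079 m and z of croquette_1 in the frame of bin below 0.118 m) or distance between croquette_1 and pan_1 below 0.0145 m or distance between croquette_1 and pan_2 below 0.0145 m or distance between croquette_1 and pan_3 below 0.0145 m) and ((x of croquette_2 in the frame of bin between -0.06 and 0.06 m and y of croquette_2 in the frame of bin between -0.079 and 0.079 m and z of croquette_2 in the frame of bin below 0.118 m) or distance between croquette_2 and pan_1 below 0.0145 m or distance between croquette_2 and pan_2 below 0.0145 m or distance between croquette_2 and pan_3 below 0.0145 m) and ((x of croquette_3 in the frame of bin between -0.06 and 0.06 m and y of croquette_3 in the frame of bin between -0.079 and 0.079 m and z of croquette_3 in the frame of bin below 0.118 m) or distance between croquette_3 and pan_1 below 0.0145 m or distance between croquette_3 and pan_2 below 0.0145 m or distance between croquette_3 and pan_3 below 0.0145 m) and ((x of croquette_4 in the frame of bin between -0.06 and 0.06 m and y of croquette_4 in the frame of bin between -0.079 and 0.079 m and z of croquette_4 in the frame of bin below 0.118 m) or distance between croquette_4 and pan_1 below 0.0145 m or distance between croquette_4 and pan_2 below 0.0145 m or distance between croquette_4 and pan_3 below 0.0145 m) and ((x of croquette_5 in the frame of bin between -0.06 and 0.06 m and y of croquette_5 in the frame of bin between -0.079 and 0.079 m and z of croquette_5 in the frame of bin below 0.118 m) or distance between croquette_5 and pan_1 below 0.0145 m or distance between croquette_5 and pan_2 below 0.0145 m or distance between croquette_5 and pan_3 below 0.0145 m) and ((x of croquette_6 in the frame of bin between -0.06 and 0.06 m and y of croquette_6 in the frame of bin between -0.079 and 0.079 m and z of croquette_6 in the frame of bin below 0.118 m) or distance between croquette_6 and pan_1 below 0.0145 m or distance between croquette_6 and pan_2 below 0.0145 m or distance between croquette_6 and pan_3 below 0.0145 m) and ((x of croquette_7 in the frame of bin between -0.06 and 0.06 m and y of croquette_7 in the frame of bin between -0.079 and 0.079 m and z of croquette_7 in the frame of bin below 0.118 m) or distance between croquette_7 and pan_1 below 0.0145 m or distance between croquette_7 and pan_2 below 0.0145 m or distance between croquette_7 and pan_3 below 0.0145 m) and ((x of croquette_8 in the frame of bin between -0.06 and 0.06 m and y of croquette_8 in the frame of bin between -0.079 and 0.079 m and z of croquette_8 in the frame of bin below 0.118 m) or distance between croquette_8 and pan_1 below 0.0145 m or distance between croquette_8 and pan_2 below 0.0145 m or distance between croquette_8 and pan_3 below 0.0145 m) and ((x of croquette_9 in the frame of bin between -0.06 and 0.06 m and y of croquette_9 in the frame of bin between -0.079 and 0.079 m and z of croquette_9 in the frame of bin below 0.118 m) or distance between croquette_9 and pan_1 below 0.0145 m or distance between croquette_9 and pan_2 below 0.0145 m or distance between croquette_9 and pan_3 below 0.0145 m)), for 0.2 s.
At the end, for the whole second after the job is handed in: The scoop stands level on the scale's platform (middle of the pan within 45 mm of the platform's middle, tilt under 3.4 degrees), at rest and released, with three croquettes lying side by side across its pan and none above its rims; the other six croquettes are inside the bin (horizontal distance between scoop_rim and scale_top below 0.045 m and angle between scoop's own z axis and vertical below 0.06 rad and z of scoop_floor in the frame of scale_top between -0.002 and 0.008 m and linear speed of scoop below 0.02 m/s and angular speed of scoop below 0.1 rad/s and distance between any of croquette_1, croquette_2, croquette_3, croquette_4, croquette_5, croquette_6, croquette_7, croquette_8, croquette_9 and pan_1 below 0.0145 m and distance between any of croquette_1, croquette_2, croquette_3, croquette_4, croquette_5, croquette_6, croquette_7, croquette_8, croquette_9 and pan_2 below 0.0145 m and distance between any of croquette_1, croquette_2, croquette_3, croquette_4, croquette_5, croquette_6, croquette_7, croquette_8, croquette_9 and pan_3 below 0.0145 m and ((x of croquette_1 in the frame of bin between -0.06 and 0.06 m and y of croquette_1 in the frame of bin between -0.079 and 0.079 m and z of croquette_1 in the frame of bin below 0.118 m) or distance between croquette_1 and pan_1 below 0.0145 m or distance between croquette_1 and pan_2 below 0.0145 m or distance between croquette_1 and pan_3 below 0.0145 m) and ((x of croquette_2 in the frame of bin between -0.06 and 0.06 m and y of croquette_2 in the frame of bin between -0.079 and 0.079 m and z of croquette_2 in the frame of bin below 0.118 m) or distance between croquette_2 and pan_1 below 0.0145 m or distance between croquette_2 and pan_2 below 0.0145 m or distance between croquette_2 and pan_3 below 0.0145 m) and ((x of croquette_3 in the frame of bin between -0.06 and 0.06 m and y of croquette_3 in the frame of bin between -0.079 and 0.079 m and z of croquette_3 in the frame of bin below 0.118 m) or distance between croquette_3 and pan_1 below 0.0145 m or distance between croquette_3 and pan_2 below 0.0145 m or distance between croquette_3 and pan_3 below 0.0145 m) and ((x of croquette_4 in the frame of bin between -0.06 and 0.06 m and y of croquette_4 in the frame of bin between -0.079 and 0.079 m and z of croquette_4 in the frame of bin below 0.118 m) or distance between croquette_4 and pan_1 below 0.0145 m or distance between croquette_4 and pan_2 below 0.0145 m or distance between croquette_4 and pan_3 below 0.0145 m) and ((x of croquette_5 in the frame of bin between -0.06 and 0.06 m and y of croquette_5 in the frame of bin between -0.079 and 0.079 m and z of croquette_5 in the frame of bin below 0.118 m) or distance between croquette_5 and pan_1 below 0.0145 m or distance between croquette_5 and pan_2 below 0.0145 m or distance between croquette_5 and pan_3 below 0.0145 m) and ((x of croquette_6 in the frame of bin between -0.06 and 0.06 m and y of croquette_6 in the frame of bin between -0.079 and 0.079 m and z of croquette_6 in the frame of bin below 0.118 m) or distance between croquette_6 and pan_1 below 0.0145 m or distance between croquette_6 and pan_2 below 0.0145 m or distance between croquette_6 and pan_3 below 0.0145 m) and ((x of croquette_7 in the frame of bin between -0.06 and 0.06 m and y of croquette_7 in the frame of bin between -0.079 and 0.079 m and z of croquette_7 in the frame of bin below 0.118 m) or distance between croquette_7 and pan_1 below 0.0145 m or distance between croquette_7 and pan_2 below 0.0145 m or distance between croquette_7 and pan_3 below 0.0145 m) and ((x of croquette_8 in the frame of bin between -0.06 and 0.06 m and y of croquette_8 in the frame of bin between -0.079 and 0.079 m and z of croquette_8 in the frame of bin below 0.118 m) or distance between croquette_8 and pan_1 below 0.0145 m or distance between croquette_8 and pan_2 below 0.0145 m or distance between croquette_8 and pan_3 below 0.0145 m) and ((x of croquette_9 in the frame of bin between -0.06 and 0.06 m and y of croquette_9 in the frame of bin between -0.079 and 0.079 m and z of croquette_9 in the frame of bin below 0.118 m) or distance between croquette_9 and pan_1 below 0.0145 m or distance between croquette_9 and pan_2 below 0.0145 m or distance between croquette_9 and pan_3 below 0.0145 m)); the robot touches nothing.
It fails at once if the gripper or arm touches a croquette (contact force between any of the fingers, the arm and croquette_1 above 0.3 N or contact force between any of the fingers, the arm and croquette_2 above 0.3 N or contact force between any of the fingers, the arm and croquette_3 above 0.3 N or contact force between any of the fingers, the arm and croquette_4 above 0.3 N or contact force between any of the fingers, the arm and croquette_5 above 0.3 N or contact force between any of the fingers, the arm and croquette_6 above 0.3 N or contact force between any of the fingers, the arm and croquette_7 above 0.3 N or contact force between any of the fingers, the arm and croquette_8 above 0.3 N or contact force between any of the fingers, the arm and croquette_9 above 0.3 N).
It fails at once if the scoop is dropped or pressed hard on the scale (over 40 N) (contact force between scoop and scale above 40 N).
It fails at once if the cup, spice jar or tin is moved more than 25 mm (distance of any of steel_cup, spice_a, tin_a from where it was at the start of the episode above 0.025 m).
It also fails if it takes over 54 s, if anything falls off the work surface, if the arm or the gripper's body presses on something with over 40 N, if the wrist force passes 120 N, or if a joint passes its speed limit or range.

ROBOT

A 7-joint arm with a two-finger parallel gripper is mounted at the origin on a cart in front of the work surface, level with it; the furniture and walls round the work are solid. World frame = base frame: x ahead of the robot, y to its left, z up, the work surface at z = 0. Lengths are in m, angles in rad, forces in N, time in s.
With the tool pointing down it reaches from about 0.425 to 0.875 m from the base axis. Payload 4.7 kg.
Tool frame: the origin (TCP) lies midway between the tips of the shut fingers; the grasp point (between the pads) lies 19 mm behind it; z points along the fingers, y is the direction in which the jaws open and shut (so a half turn about z gives the same grasp; the last joint's range is limited). The gripper opens to 87 mm and grips with 3 to 60 N. Pads are 19 mm wide; open, the fingers measure 117 mm over their backs; the gripper's body (75 mm by 190 mm) begins 51 mm behind the grasp point.
Start: joints at [-1.226, 0.321, -0.07, 1.45, 0.023, 1.371, -0.057], TCP at [0.211, 0.615, 0.223] pointing down, gripper open.
Joint ranges: [-2.86, 2.86], [-0.3, 2.09], [-1.38, 1.24], [0.06, 2.45], [-1.56, 4.7], [0.09, 2.05], [-2.69, 2.69]. Speed limits (rad/s): [2.57, 2.57, 3.14, 3.14, 3.14, 3.14, 3.14].

INTERFACE

Orientations are given as a rotation vector (axis times angle).
In Python, from station import robot, eyes gives the robot as it stands.
- The arm moves only by the tool send_rows, never from a script. Its argument "motion" is a list of rows, each a list of 7 numbers: the shift along the tool's x, y, z in mm, then the turn, a rotation vector about the tool's x, y, z in degrees, then the opening, from -1 (shut) to 1 (fully open), so that 0 is half open. A call has 1 to 8 rows; each row is the pose to reach, as a shift and turn from the pose commanded when the call began, along the tool's axes at that moment; what a row does not reach only later rows make up. A row lasts 1/10 s, in which the tool goes at most 50 mm and 8.59 degrees, less where a joint would pass 70% of its speed; a pose out of reach is approached as far as the arm can. A call with a gripper value outside its range is refused whole. The fingers move at their own pace and stop on an object; "grip_force" is the grip in N (left out, the last holds). Time passes only in rows, so rows that repeat a pose let the fingers close. It gives the time, the measured TCP pose, the force and the opening at its end, in the units of the state.
- robot.read_state(): the state, without advancing time (a new reading comes with each control period).
- eyes.snapshot(name): name is "side" or "top"; returns (picture, depth): 384x512x3 uint8, blue, green, red; 384x512 float32, m along the optical axis (not along the pixel's ray), 0 where there is no reading.
- eyes.camera_info(name): a dict with "camera_matrix" (3x3 intrinsics, pixels), "k1" (the pictures are not rectified: a ray, as slopes to the right and down, at radius r is drawn at 1 + k1 r^2 times it, then the intrinsics apply), "R" (3x3) and "t" (3): a world point X has camera coordinates R X + t. Camera axes: x right, y down, z forward; pixel columns grow to the right and rows downward; lengths in m; the calibration is good to about 2 mm. A picture is of the moment at which its call begins. camera_info takes no time and is no camera call.
- robot.finish_job(): hands the job in, once; it reports no verdict.
The state is a dict: "time": time; "qpos": joint angles; "qvel": joint speeds; "tau": joint torques, N m; "position": TCP position; "orientation": TCP orientation; "force": force on the tool from outside, world axes, zero at the start; "wrist_torque": the same for the moment, N m; "grip_width": opening from 0.0 (shut) to 1.0 (fully open).
Only numpy, scipy, OpenCV 4.12 (cv2) and the standard library are available. Lean on these libraries where they do the work, as an engineer would, in place of code of your own. Each camera call takes 0.05 s, during which the arm holds its last target.

## Working session

There is one attempt and no reset: what is moved stays moved. The work goes in short steps, Python scripts to look and compute and a tool call to move; the robot and the scene stay as the last step left them, time stands still between calls to the robot, and variables do not carry over. Pictures are saved under pics/ and viewed, and the job is handed in when it is done.

Besides the shell and the picture viewer there is one more tool, called after "Emit:" as name(argument=value, ...) on one line, values as JSON. send_rows: Moves the arm, as the interface text tells. Its arguments: {"type":"object","properties":{"motion":{"type":"array"},"grip_force":{"type":"number"}},"required":["motion"]}

```bash
ls; mkdir -p pics; python3 - <<'E'
from station import robot, eyes
import cv2,numpy as np
s=robot.read_state(); print({k:np.round(v,3) for k,v in s.items()})
for n in("side","top"):
    p,d=eyes.snapshot(n); cv2.imwrite(f"pics/{n}0.png",p); np.savez(f"pics/{n}0.npz",p=p,d=d)
    print(n,eyes.camera_info(n))
E
```

```text
pics
{'time': np.float64(0.0), 'qpos': array([-1.226,  0.322, -0.07 ,  1.452,  0.023,  1.371, -0.057]), 'qvel': array([-0.001,  0.002,  0.002, -0.001,  0.   ,  0.   , -0.   ]), 'tau': array([ 0.0000e+00, -4.9126e+01, -4.0400e-01, -3.1253e+01, -6.4000e-02,
        4.3000e-02,  0.0000e+00]), 'position': array([0.211, 0.614, 0.221]), 'orientation': array([-5.170e-01, -3.099e+00,  3.000e-03]), 'force': array([ 0.337, -0.396,  1.042]), 'wrist_torque': array([-0.004,  0.023,  0.02 ]), 'grip_width': np.float64(1.001)}
side {'camera_matrix': array([[371.55451299,   0.        , 256.17351985],
       [  0.        , 371.55451299, 187.65907509],
       [  0.        ,   0.        ,   1.        ]]), 'k1': 0.024497437064561475, 'R': array([[-0.90640286, -0.42239799, -0.00371405],
       [-0.26741976,  0.58060455, -0.76901562],
       [ 0.32698704, -0.69604475, -0.6392192 ]]), 't': array([0.62494667, 0.19053281, 0.8291752 ])}
top {'camera_matrix': array([[419.88725505,   0.        , 258.83233375],
       [  0.        , 419.88725505, 190.47226471],
       [  0.        ,   0.        ,   1.        ]]), 'k1': -0.051013210556641694, 'R': array([[ 0.0160548 , -0.99980284,  0.01168454],
       [-0.99679481, -0.0169203 , -0.07819084],
       [ 0.07837313, -0.01039175, -0.99686993]]), 't': array([0.07962569, 0.66266441, 1.17437855])}
```

View pics/side0.png

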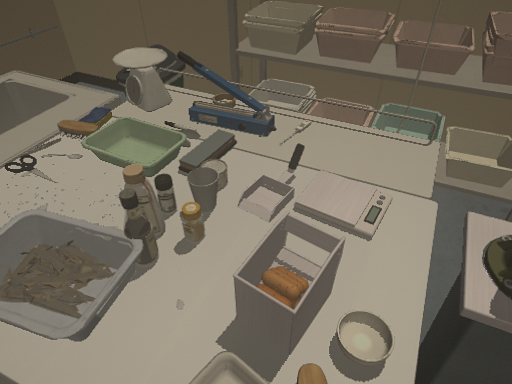

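View pics/top0.png

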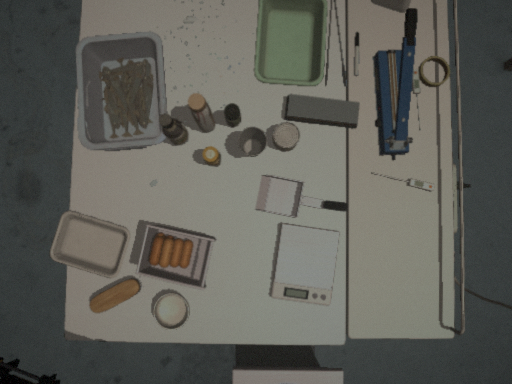

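```bash
cat > h.py <<'E'
import numpy as np,cv2
from station import robot,eyes
from scipy.spatial.transform import Rotation as Rn
def cam(n):
    c=eyes.camera_info(n); return c['camera_matrix'],c['k1'],np.array(c['R']),np.array(c['t'])
def rays(n,uv):
    K,k1,R,t=cam(n); uv=np.asarray(uv,float).reshape(-1,1,2)
    return cv2.undistortPoints(uv,K,np.array([k1,0,0,0,0.])).reshape(-1,2)
def world(n,uv,d):
    K,k1,R,t=cam(n); s=rays(n,uv); X=np.c_[s,np.ones(len(s))]*np.asarray(d).reshape(-1,1)
    return (X-t)@R
def onz(n,uv,z):
    K,k1,R,t=cam(n); s=np.c_[rays(n,uv),np.ones(len(np.atleast_2d(uv)))]@R
    C=-R.T@t; l=(z-C[2])/s[:,2]; return C+s*l[:,None]
def proj(n,X):
    K,k1,R,t=cam(n); r,_=cv2.Rodrigues(R); return cv2.projectPoints(np.asarray(X,float).reshape(-1,1,3),r,t,K,np.array([k1,0,0,0,0.]))[0].reshape(-1,2)
def cloud(n,d):
    v,u=np.mgrid[:384,:512]; return world(n,np.c_[u.ravel(),v.ravel()],d.ravel()).reshape(384,512,3)
def crop(p,u0,v0,u1,v1,s,name):
    cv2.imwrite(name,cv2.resize(p[v0:v1,u0:u1],None,fx=s,fy=s,interpolation=cv2.INTER_CUBIC))
E
python3 - <<'E'
from h import *
for n,b in (("top",(125,165,350,315)),("side",(220,130,400,350))):
    z=np.load(f"pics/{n}0.npz"); p=np.clip(z['p'].astype(float)*1.5,0,255).astype(np.uint8)
    crop(p,*b,3.5 if n=="top" else 2.7,f"pics/{n}0c.png")
    C=cloud(n,z['d']); np.save(f"pics/{n}C.npy",C)
    h=C[...,2]
    print(n,(z['d']==0).mean())
    hv=np.clip(h/0.2*255,0,255).astype(np.uint8); crop(cv2.applyColorMap(hv,cv2.COLORMAP_JET),*b,3.5 if n=="top" else 2.7,f"pics/{n}h.png")
E
```

```text
top 0.003936767578125
side 0.003936767578125
```

View pics/top0c.png

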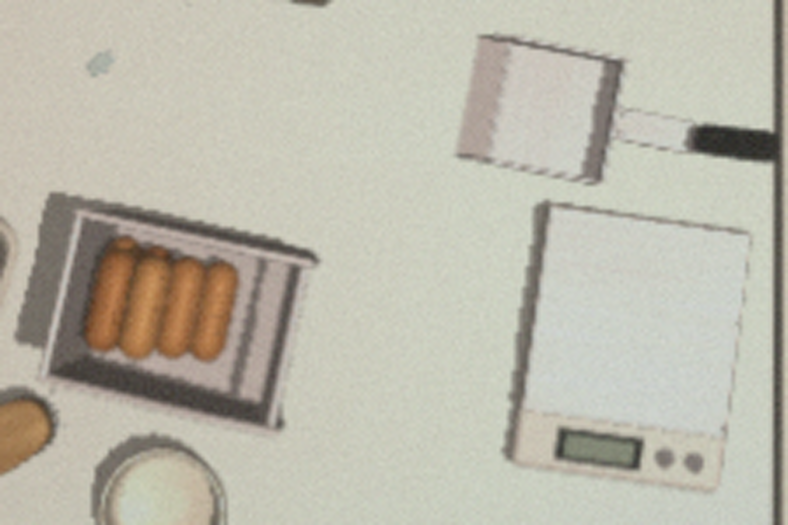

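View pics/side0c.png

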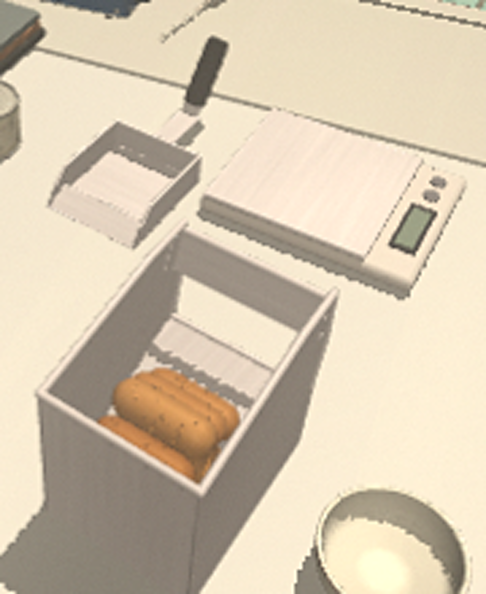

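View pics/toph.png

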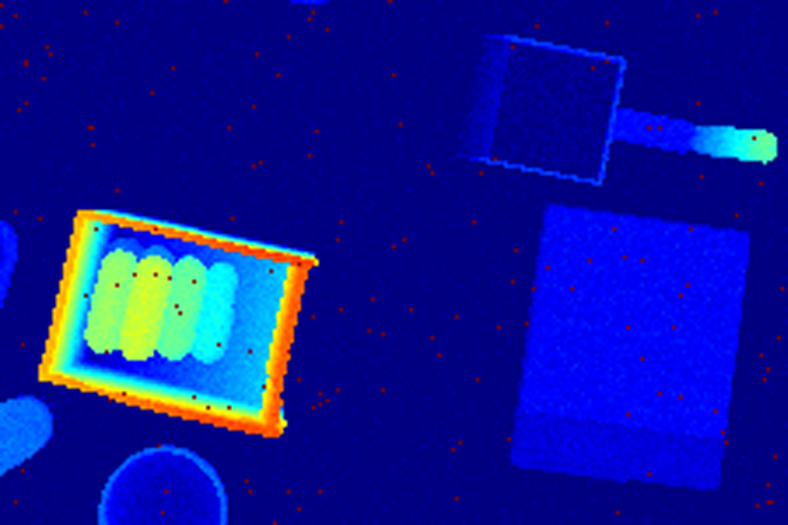

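```bash
cat > fit.py <<'E'
from h import *
from scipy.optimize import least_squares
def segd(P,a,b):
    a=np.array(a);b=np.array(b);d=b-a;t=np.clip(((P-a)@d)/(d@d),0,1);return np.linalg.norm(P-a-t[:,None]*d,axis=1)
def T2(P,x,y,th):
    c,s=np.cos(th),np.sin(th);Q=P-[x,y];return np.c_[Q[:,0]*c+Q[:,1]*s,-Q[:,0]*s+Q[:,1]*c]
def fitseg(P,segs,x0):
    f=lambda q:np.min([segd(T2(P,*q),a,b) for a,b in segs],0)
    r=least_squares(f,x0,loss='soft_l1',f_scale=0.002);return r.x,np.median(f(r.x))
if __name__=="__main__":
  tC=np.load("pics/topC.npy"); sC=np.load("pics/sideC.npy")
  # bin
  for nm,C in(("top",tC),("side",sC)):
    P=C.reshape(-1,3)
    c0=tC[255,175]; 
    near=np.hypot(P[:,0]-0.40,P[:,1]-0.29)<0.16
    m=near&(P[:,2]>0.150)&(P[:,2]<0.166)
    print(nm,c0,m.sum(),P[m].mean(0))
    segs=[((-.0615,-.095),(-.0615,.0805)),((.0615,-.095),(.0615,.0805)),((-.0615,.0805),(.0615,.0805))]
    bar=((-.06,-.0907),(.06,-.0907))
    print(fitseg(P[m][:,:2],segs+[bar],[P[m,0].mean(),P[m,1].mean(),-0.15]))
  # scoop rims
  for nm,C in(("top",tC),("side",sC)):
    P=C.reshape(-1,3); c=[0.5,0.02]
    u=proj("top",[[.5,.0,0]])
    m=(np.hypot(P[:,0]-tC[195,280,0],P[:,1]-tC[195,280,1])<0.09)&(P[:,2]>0.027)&(P[:,2]<0.042)
    segs=[((-.051,-.0465),(-.051,.044)),((.051,-.0465),(.051,.044)),((-.051,-.0465),(.051,-.0465))]
    print(nm,m.sum(),fitseg(P[m][:,:2],segs,[tC[195,280,0],tC[195,280,1],-0.15]))
    hm=(np.hypot(P[:,0]-tC[205,330,0],P[:,1]-tC[205,330,1])<0.06)&(P[:,2]>0.04)&(P[:,2]<0.12)
    H=P[hm]; print('handle',hm.sum(),H.mean(0),H.min(0),H.max(0))
  # scale
  for nm,C in(("top",tC),("side",sC)):
    P=C.reshape(-1,3); c=tC[255,305]
    m=(np.abs(P[:,0]-c[0])<0.16)&(np.abs(P[:,1]-c[1])<0.11)&(P[:,2]>0.018)&(P[:,2]<0.03)
    mm=np.zeros((384,512),np.uint8); mm.ravel()[m]=255
    k,l,st,_=cv2.connectedComponentsWithStats(cv2.morphologyEx(mm,cv2.MORPH_CLOSE,np.ones((3,3))))
    i=1+np.argmax(st[1:,4]); m=(l==i).ravel()&m
    print(nm,m.sum(),cv2.minAreaRect(P[m][:,:2].astype(np.float32)*1000),np.median(P[m,2]))
  for q in((263,305),):pass
  for uv in ((252,141),(211,156),(286,136),(232,114)):
    print(uv,tC[uv[1],uv[0]])
E
python3 fit.py
```

```text
top [0.47994807 0.31114608 0.09771447] 371 [0.46981761 0.25119685 0.15683905]
(array([ 0.48148127,  0.30967065, -0.18403852]), np.float64(0.0017138206234847408))
side [0.47994807 0.31114608 0.09771447] 647 [0.46501738 0.25050692 0.15560398]
(array([ 0.47913193,  0.31162786, -0.19574844]), np.float64(0.0013449222468827626))
top 167 (array([ 0.64557518,  0.0189716 , -0.17717196]), np.float64(0.0013652926462834683))
handle 197 [ 0.61970447 -0.1186642   0.07168351] [ 0.60448934 -0.14640616  0.04005442] [ 0.63319635 -0.09114095  0.09727791]
side 197 (array([ 0.64220657,  0.02076604, -0.1804287 ]), np.float64(0.0007466192190268214))
handle 208 [ 0.61532226 -0.11544008  0.0668179 ] [ 0.60063402 -0.14232813  0.04048308] [ 0.6309659  -0.08964094  0.09384423]
top 3813 ((453.9325866699219, -43.86268615722656), (169.70895385742188, 212.79930114746094), 82.93272399902344) 0.02412147094035028
side 2886 ((451.48480224609375, -43.71356964111328), (171.30093383789062, 211.6366424560547), 82.41169738769531) 0.023931585424621156
(252, 141) [0.80844796 0.11274686 0.00358202]
(211, 156) [0.74628719 0.22168858 0.10085218]
(286, 136) [0.81397724 0.01683935 0.05677802]
(232, 114) [0.86087816 0.16726519 0.10766499]
```

```bash
python3 - <<'E'
from fit import *
for nm in("top","side"):
    C=np.load(f"pics/{nm}C.npy");P=C.reshape(-1,3)
    q=[.48,.31,-.185]
    segs=[((-.0615,-.095),(-.0615,.0805)),((.0615,-.095),(.0615,.0805)),((-.0615,.0805),(.0615,.0805)),((-.06,-.0907),(.06,-.0907))]
    for it in range(4):
        L=T2(P[:,:2],*q); m=(abs(L[:,0])<.075)&(L[:,1]>-.11)&(L[:,1]<.095)&(P[:,2]>0.150)&(P[:,2]<0.166)
        q,r=fitseg(P[m][:,:2],segs,q)
    print(nm,q,r,m.sum())
    # extents local
    L=T2(P[m][:,:2],*q); print(np.percentile(L,[1,99],axis=0))
    # floor/sill profile
    L=T2(P[:,:2],*q)
    for y in (-.085,-.079,-.07,-.06,-.05):
        mm=(abs(L[:,0])<.05)&(abs(L[:,1]-y)<.003)&(P[:,2]>0)&(P[:,2]<.1); print(y,np.median(P[mm,2]),mm.sum())
    # draw model
    p=np.load(f"pics/{nm}0.npz")['p'].copy()
    def dr(x,y,th,pts,col):
        c,s=np.cos(th),np.sin(th);pts=np.array(pts);W=np.c_[x+c*pts[:,0]-s*pts[:,1],y+s*pts[:,0]+c*pts[:,1],pts[:,2]]
        uv=proj(nm,W)
        for a in uv: cv2.circle(big,tuple(int(v*2+1) for v in a),2,col,-1)
    big=cv2.resize(p,None,fx=2,fy=2)
    dr(.4803,.3106,(-.186),[(x,y,.158) for x in(-.063,.063) for y in(-.095,.082)]+[(x,-.079,.068) for x in(-.06,.06)],(0,0,255))
    dr(.644,.020,-.179,[(x,y,.035) for x in(-.052,.052) for y in(-.048,.044)]+[(-.052,.074,0),(.052,.074,0),(0,-.147,.068)],(0,255,0))
    dr(.474,-.0465,-.124,[(x,y,.025) for x in(-.083,0,.083) for y in(-.083,0,.083)],(255,0,0))
    o=(250,330,700,630) if nm=="top" else (440,260,800,700)
    cv2.imwrite(f"pics/{nm}m.png",cv2.resize(big[o[1]:o[3],o[0]:o[2]],None,fx=1.35,fy=1.35))
E
```

```text
top [ 0.48148126  0.30967065 -0.18403849] 0.001713819128769542 371
[[-0.06510148 -0.09576844]
 [ 0.06442094  0.02614852]]
-0.085 0.0011037195969364417 30
-0.079 0.00041832017865327134 2
-0.07 0.06451228971243074 46
-0.06 0.060951070820007947 76
-0.05 0.05719562674740261 77
side [ 0.47913194  0.31162787 -0.19574876] 0.0013449327015379875 647
[[-0.06351227 -0.09579001]
 [ 0.06453508  0.01531849]]
-0.085 0.06879580956884782 15
-0.079 0.06729337646826192 140
-0.07 0.06334585608778807 118
-0.06 0.06013536264304733 103
-0.05 0.056412001477536236 110
```

View pics/topm.png

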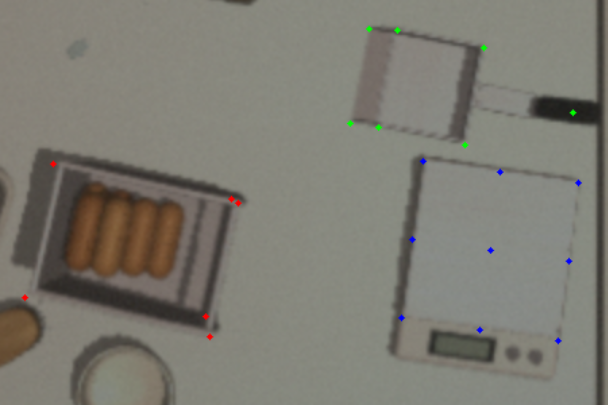

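View pics/sidem.png

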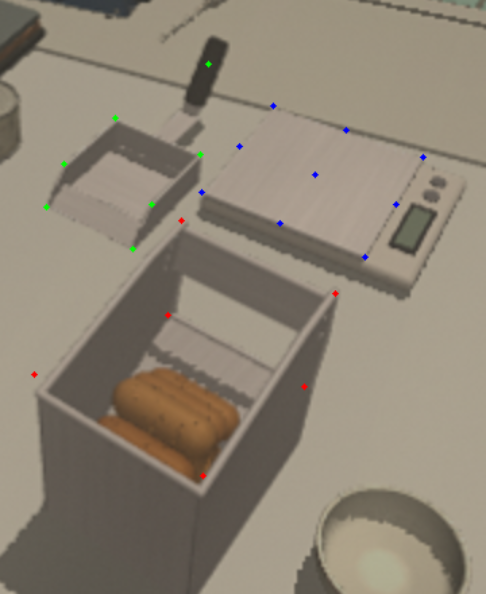

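```bash
python3 - <<'E'
from fit import *
for nm in("top","side"):
    C=np.load(f"pics/{nm}C.npy");P=C.reshape(-1,3)
    q=np.array([.48,.305,-.185])
    segs=[((-.0615,-.095),(-.0615,.0805)),((.0615,-.095),(.0615,.0805)),((-.0615,.0805),(.0615,.0805)),((-.06,-.0907),(.06,-.0907))]
    L=T2(P[:,:2],*q)
    for y in np.arange(-.1,.1,.02):
        mm=(abs(abs(L[:,0])-.0615)<.008)&(abs(L[:,1]-y)<.01)&(P[:,2]<.18); print(round(y,2),np.round(np.percentile(P[mm,2],[50,90,97]),3),end=' ')
    mm=(abs(L[:,0])<.05)&(abs(L[:,1]-.08)<.02)&(P[:,2]<.18);print('back',np.percentile(P[mm,2],[50,80,97]))
    for it in range(5):
        L=T2(P[:,:2],*q); hz=0.158-0.1*np.clip(L[:,1]+.095,0,.2)
        m=(abs(L[:,0])<.072)&(L[:,1]>-.105)&(L[:,1]<.095)&(P[:,2]>.129)&(P[:,2]<.163)
        if it==0: np.save('/tmp/a.npy',P[m])
        q,r=fitseg(P[m][:,:2],segs,q)
    L=T2(P[m][:,:2],*q); print(nm,q,r,m.sum(),np.percentile(L,[1,99],axis=0))
E
```

```text
-0.1 [-0.     0.145  0.16 ] -0.08 [0.118 0.16  0.163] -0.06 [0.108 0.161 0.162] -0.04 [0.101 0.161 0.162] -0.02 [0.097 0.157 0.159] 0.0 [0.098 0.154 0.156] 0.02 [0.088 0.151 0.153] 0.04 [0.089 0.147 0.15 ] 0.06 [0.081 0.145 0.147] 0.08 [0.086 0.142 0.144] back [0.10057591 0.12714309 0.14167793]
top [ 0.4823365   0.31053871 -0.19074388] 0.0019505169580542048 760 [[-0.06523611 -0.09760924]
 [ 0.06409159  0.08191145]]
-0.1 [0.    0.146 0.159] -0.08 [0.114 0.159 0.161] -0.06 [0.104 0.159 0.161] -0.04 [0.102 0.158 0.16 ] -0.02 [0.099 0.156 0.157] 0.0 [0.099 0.152 0.155] 0.02 [0.094 0.149 0.151] 0.04 [0.1   0.146 0.148] 0.06 [0.108 0.144 0.145] 0.08 [0.08  0.14  0.142] back [0.07011645 0.11664972 0.14034115]
side [ 0.47903531  0.31364466 -0.19450392] 0.001534334736692268 2264 [[-0.06314841 -0.09686847]
 [ 0.06459088  0.08027522]]
```

```bash
cat > pl.py <<'E'
from h import *
def T(x,y,z,th,tilt=0.):  # tilt>0: lip down about local x
    M=np.eye(4); M[:3,:3]=(Rn.from_euler('z',th)*Rn.from_euler('x',-tilt)).as_matrix(); M[:3,3]=[x,y,z]; return M
SC0=T(.644,.020,0,-.179); BIN=T(.4807,.3120,0,-.192); 
SCA=T(.4527,-.0438,0.025,-.128); SCA=SCA@T(.0215,0,0,0)
def grasp(a,back=0,p=(0,-.147,.068)):  # tcp in scoop frame
    s,c=np.sin(a),np.cos(a); M=np.eye(4); M[:3,:3]=np.array([[0,c,s],[1,0,0],[0,s,-c]]).T
    M[:3,3]=np.array(p)+(.019-back)*M[:3,2]; return M
def cur():
    s=robot.read_state(); M=np.eye(4); M[:3,:3]=Rn.from_rotvec(s['orientation']).as_matrix(); M[:3,3]=s['position']; return M
def delta(Tt,Tc=None):
    D=np.linalg.inv(cur() if Tc is None else Tc)@Tt
    return np.round(np.r_[D[:3,3]*1000,np.degrees(Rn.from_matrix(D[:3,:3]).as_rotvec())],1)
E
python3 - <<'E'
from pl import *
a=np.radians(20)
g=SC0@grasp(a,.10); w=g.copy(); w[2,3]=.28
print(w); print(delta(w)); print(delta(g,w)); print(delta(SC0@grasp(a),g))
E
```

```text
[[ 0.16730817  0.98402223  0.0608952   0.61289478]
 [ 0.92467843 -0.17804564  0.33655542 -0.15191226]
 [ 0.34202014  0.         -0.93969262  0.28      ]
 [ 0.          0.          0.          1.        ]]
[-628.9 -594.3  -57.3  -14.3   16.6   80.4]
[-46.5  -0.  127.7   0.   -0.   -0. ]
[ -0.   0. 100.   0.  -0.  -0.]
```

Emit:
send_rows(motion=[[0,0,-50,0,0,0,1],[-40,-40,-58,0,0,5,1],[-80,-76,-58,-1,1,12,1],[-120,-114,-58,-2,2,20,1],[-160,-151,-58,-3,3,28,1],[-200,-189,-58,-5,5,36,1],[-235,-222,-58,-6,7,43,1],[-270,-255,-58,-7,8,50,1]])

```text
time: 0.9
position: [0.3743, 0.3026, 0.2804]
orientation: [-1.72, -2.482, -0.212]
force: [0.5, 0.0, 0.1]
grip_width: 0.999
```

```bash
python3 - <<'E'
from pl import *
a=np.radians(20)
g=SC0@grasp(a,.10); w=g.copy(); w[2,3]=.28
print(delta(w)); s=robot.read_state(); print(s['qpos'],s['position'])
E
```

```text
[-501.9   66.   -84.7   -5.2    9.    30.3]
[-0.88116703 -0.14704072  0.23786388  1.84837536 -0.12156889  1.34039094
 -0.2633779 ] [0.37434154 0.30257552 0.2803521 ]
```

Emit:
send_rows(motion=[[-50,7,-8,0,1,5,1],[-100,13,-17,-1,2,10,1],[-150,20,-25,-2,3,15,1],[-200,26,-34,-3,4,20,1],[-250,33,-42,-4,5,25,1],[-300,40,-51,-5,6,28,1],[-350,46,-60,-5,7,30,1],[-400,53,-68,-5,9,30,1]])

```text
time: 1.7
position: [0.5624, -0.0484, 0.2823]
orientation: [-2.206, -1.867, -0.389]
force: [0.5, 1.1, 0.8]
grip_width: 1.0
```

```bash
python3 - <<'E'
from pl import *
a=np.radians(20)
g=SC0@grasp(a,.10); w=g.copy(); w[2,3]=.28
print(delta(w),delta(g)); s=robot.read_state(); print(s['qpos'],s['position'])
E
```

```text
[-88.9  66.9 -29.9  -0.2  -0.    0.7] [-135.4   66.9   97.8   -0.2   -0.     0.7]
[-0.44774105  0.15552156  0.79865601  1.62729064 -0.45639428  1.4829942
  0.24100805] [ 0.56238608 -0.04838322  0.282308  ]
```

Emit:
send_rows(motion=[[-40,30,-15,0,0,0,1],[-75,58,-25,0,0,0.7,1],[-75,62,-25,0,0,0.7,1],[-75,62,-25,0,0,0.7,1]])

```text
time: 2.1
position: [0.6098, -0.1369, 0.2775]
orientation: [-2.221, -1.849, -0.379]
force: [0.9, -0.9, -0.6]
grip_width: 0.997
```

```bash
python3 - <<'E'
from pl import *
a=np.radians(20)
g=SC0@grasp(a,.10); w=g.copy(); w[2,3]=.28
print(delta(w),delta(g)); s=robot.read_state(); print(s['qpos'],s['position'])
E
```

```text
[-12.5   5.7  -7.2  -0.4   0.2  -0.3] [-58.5   6.9 120.7  -0.4   0.2  -0.3]
[-0.2563249   0.37648549  0.8388931   1.44018593 -0.59271254  1.59398427
  0.4145528 ] [ 0.60982225 -0.13693433  0.27754452]
```

Emit:
send_rows(motion=[[-40,6,20,-0.4,0,-0.3,0.4],[-58,7,60,-0.4,0,-0.3,0],[-58,7,100,-0.4,0,-0.3,0],[-58,7,118,-0.4,0,-0.3,0],[-58,7,118,-0.4,0,-0.3,0]])

```text
time: 2.6
position: [0.6126, -0.1466, 0.1471]
orientation: [-2.211, -1.861, -0.389]
force: [0.7, 0.3, 0.5]
grip_width: 0.626
```

```bash
python3 - <<'E'
from pl import *
a=np.radians(20)
print(delta(SC0@grasp(a))); s=robot.read_state(); print(s['qpos'],s['position'])
for n,b in (("top",(240,150,400,270)),("side",(230,90,400,220))):
    p,d=eyes.snapshot(n); crop(p,*b,4,f"pics/{n}1.png")
E
```

```text
[ -5.9   1.6 101.   -0.2  -0.    0.4]
[-0.21370719  0.47706014  0.79787177  1.59397723 -0.6701368   1.39921957
  0.56135149] [ 0.6125656  -0.14661976  0.14705193]
```

View pics/top1.png

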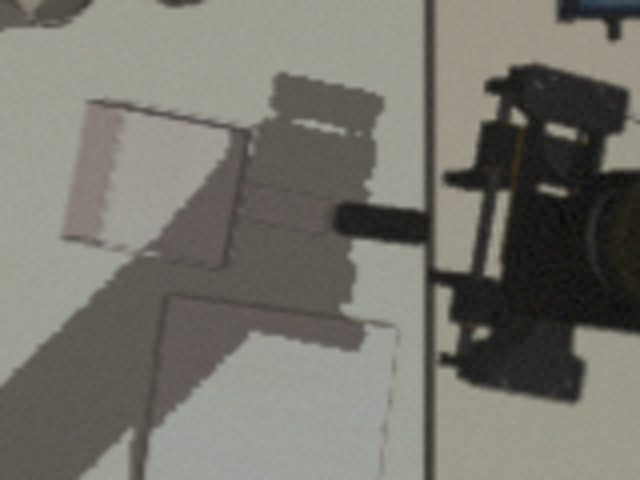

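View pics/side1.png

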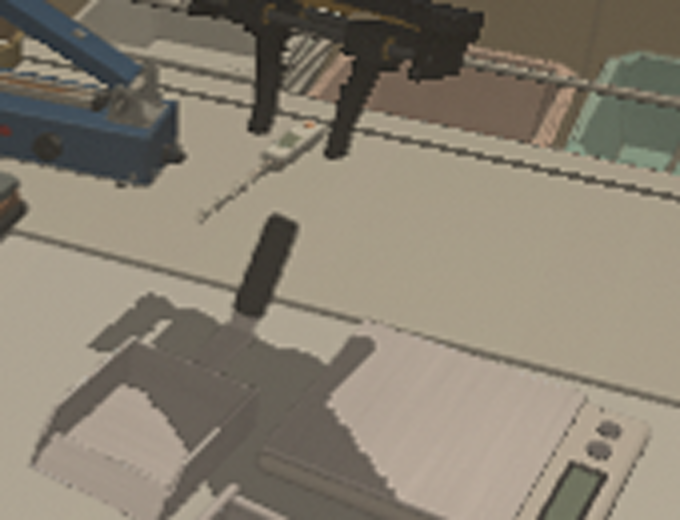

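Emit:
send_rows(motion=[[-6,1.5,40,0,0,0,0],[-6,1.5,70,0,0,0,0],[-6,1.5,95,0,0,0,0],[-6,1.5,101,0,0,0,0],[-6,1.5,101,0,0,0,0]], grip_force=60)

```text
time: 3.2
position: [0.621, -0.1233, 0.053]
orientation: [-2.219, -1.861, -0.392]
force: [0.3, 0.4, 0.1]
grip_width: 0.5
```

```bash
python3 - <<'E'
from pl import *
a=np.radians(20)
print(delta(SC0@grasp(a))); s=robot.read_state(); print(s['force'],s['position'])
for n,b in (("side",(230,90,400,220)),):
    p,d=eyes.snapshot(n); crop(p,*b,4,f"pics/{n}2.png")
E
```

```text
[ 3.4 -2.9  4.3  0.2  0.1  0.3]
[0.34472841 0.43166727 0.11843005] [ 0.62099049 -0.12331128  0.05301404]
```

View pics/side2.png

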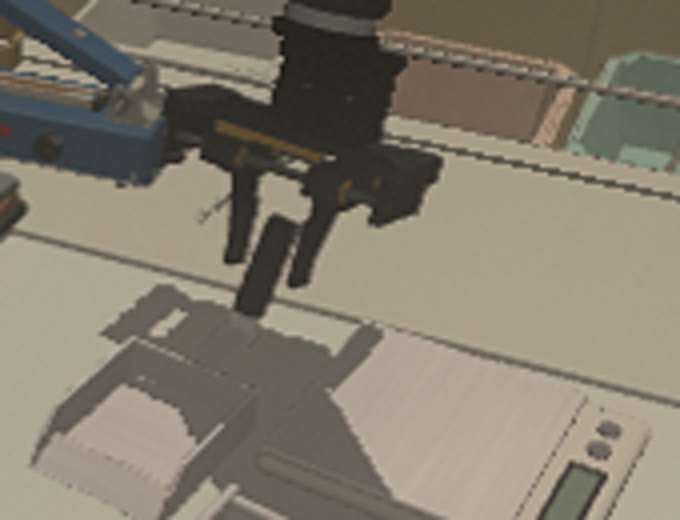

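Emit:
send_rows(motion=[[3,-3,8,0,0,0,0],[3,-3,8,0,0,0,-0.3],[3,-3,8,0,0,0,-1],[3,-3,8,0,0,0,-1],[3,-3,8,0,0,0,-1],[3,-3,8,0,0,0,-1]], grip_force=60)

```text
time: 3.85
position: [0.6185, -0.1176, 0.0456]
orientation: [-2.22, -1.86, -0.392]
force: [-0.1, -1.8, 0.9]
grip_width: 0.273
```

```bash
python3 - <<'E'
from pl import *
a=np.radians(20)
print(delta(SC0@grasp(a))); s=robot.read_state(); print(s['force'],s['position'],s['grip_width'])
p,d=eyes.snapshot("top"); np.savez("pics/t3.npz",p=p,d=d)
from fit import *
def scoopfit(n,d,q,z=.035):
    P=cloud(n,d).reshape(-1,3)
    L=T2(P[:,:2],*q); m=(abs(L[:,0])<.065)&(L[:,1]>-.06)&(L[:,1]<.055)&(abs(P[:,2]-z)<.008)
    segs=[((-.051,-.0465),(-.051,.044)),((.051,-.0465),(.051,.044)),((-.051,-.0465),(.051,-.0465))]
    return fitseg(P[m][:,:2],segs,q)
print(scoopfit("top",d,[.6456,.019,-.177]))
p,d=eyes.snapshot("side");print(scoopfit("side",d,[.642,.0208,-.18]))
E
```

```text
[ 1.   0.6 -4.5  0.1  0.1  0.2]
[-0.06563583 -1.79585563  0.93144743] [ 0.61854434 -0.11761144  0.04557597] 0.2732479108661367
(array([ 0.64504142,  0.02047563, -0.18444098]), np.float64(0.0010504867889315622))
(array([ 0.64141492,  0.02100428, -0.18880072]), np.float64(0.0007364315008804231))
```

```bash
cat >> pl.py <<'E'
import os
def slide(s,off=.003,x=0.,tilt=np.radians(20)): # scoop pose along bin floor
    y=-.079+s*np.cos(np.radians(20))+off*np.sin(np.radians(20)); z=.068-s*np.sin(np.radians(20))+off*np.cos(np.radians(20))
    return BIN@T(x,y,z,0,tilt)
def level(y,rimz,x=0.,tilt=0): # y rel bar, rimz rel bar edge
    return BIN@T(x,-.079+y,.122+rimz-.035,0,tilt)
if os.path.exists('G.npy'): G=np.load('G.npy')
def tod(S): return delta(S@G)
def scoop(): 
    S=cur()@np.linalg.inv(G); L=np.linalg.inv(BIN)@S
    return np.round(S[:3,3]*1000,1),np.round(np.r_[L[:3,3]*1000,np.degrees(Rn.from_matrix(L[:3,:3]).as_euler('zyx'))],1)
E
python3 - <<'E'
from pl import *
G=np.linalg.inv(T(.6432,.0207,0,-.186))@cur(); np.save('G.npy',G); print(np.round(G,3))
up=T(.6432,.0207,.11,-.186); pre=slide(-.1)
print(delta(up@G),delta(pre@G),delta(pre@G,up@G), (pre@G)[:3,3])
E
```

```text
[[-0.01   1.     0.     0.001]
 [ 0.94   0.009  0.34  -0.14 ]
 [ 0.34   0.003 -0.941  0.046]
 [ 0.     0.     0.     1.   ]]
[  37.4    0.4 -103.5    0.    -0.    -0. ] [ 1.551e+02 -2.138e+02 -1.046e+02  1.000e-01 -2.000e+01  3.000e-01] [ 1.177e+02 -2.141e+02 -1.100e+00  1.000e-01 -2.000e+01  3.000e-01] [0.42698427 0.0286766  0.19585775]
```

Emit:
send_rows(motion=[[5,0,-14,0,0,0,-1],[14,0,-38,0,0,0,-1],[24,0,-66,0,0,0,-1],[34,0,-94,0,0,0,-1],[40,0,-112,0,0,0,-1],[40,0,-112,0,0,0,-1]])

```text
time: 4.55
position: [0.6193, -0.1185, 0.1673]
orientation: [-2.221, -1.863, -0.396]
force: [-0.3, -0.0, -1.5]
grip_width: 0.273
```

```bash
cat >> fit.py <<'E'
def T2w(q,p): 
    c,s=np.cos(q[2]),np.sin(q[2]); return np.array([q[0]+c*p[0]-s*p[1],q[1]+s*p[0]+c*p[1]])
def scoopfit3(n,d,S,rng=.012):
    # measure scoop rim pts deviation from predicted pose S (4x4): returns correction (dx,dy,dth,dz,tiltx,tilty)
    P=cloud(n,d).reshape(-1,3); L=(P-S[:3,3])@S[:3,:3]
    m=(abs(L[:,0])<.062)&(L[:,1]>-.06)&(L[:,1]<.042)&(abs(L[:,2]-.035)<rng)&((abs(abs(L[:,0])-.051)<.007)|(abs(L[:,1]+.0465)<.006))
    L=L[m]
    segs=[((-.051,-.0465),(-.051,.044)),((.051,-.0465),(.051,.044)),((-.051,-.0465),(.051,-.0465))]
    q,r=fitseg(L[:,:2],segs,[0,0,0])
    # floor plane
    LL=(P-S[:3,3])@S[:3,:3]; f=(abs(LL[:,0])<.04)&(abs(LL[:,1])<.035)&(abs(LL[:,2]-.003)<rng)
    pl=None
    if f.sum()>50:
        A=np.c_[LL[f][:,:2],np.ones(f.sum())]; pl=np.linalg.lstsq(A,LL[f][:,2],rcond=None)[0]
        k=abs(A@pl-LL[f][:,2])<.004; pl=np.linalg.lstsq(A[k],LL[f][k,2],rcond=None)[0]
    return q,r,m.sum(),pl,f.sum()
E
cat > chk.py <<'E'
from pl import *; from fit import *
import sys
tag=sys.argv[1]; S=cur()@np.linalg.inv(G); np.set_printoptions(precision=4,suppress=True)
print(scoop(), robot.read_state()['qpos'].round(2), robot.read_state()['force'].round(1))
for n in("top","side"):
    p,d=eyes.snapshot(n); np.savez(f"pics/{n}_{tag}.npz",p=p,d=d); cv2.imwrite(f"pics/{n}_{tag}.png",p)
    try: print(n,scoopfit3(n,d,S))
    except Exception as e: print(n,'nofit',e)
E
python3 chk.py lift
```

```text
(array([644.1,  19.7, 121.7]), array([ 216.2, -255.7,  121.7,    0.4,   -0.3,   -0. ])) [-0.27  0.44  0.81  1.6  -0.65  1.4   0.5 ] [-0.3 -0.  -1.5]
top (array([0.0018, 0.    , 0.0034]), np.float64(0.0009849606543307042), np.int64(182), array([0.    , 0.0034, 0.0026]), np.int64(809))
side (array([-0.0027,  0.0002,  0.0045]), np.float64(0.0006967724520715556), np.int64(252), array([-0.007 ,  0.0003, -0.0006]), np.int64(433))
```

```bash
python3 - <<'E'
from pl import *
print(tod(slide(-.1)),tod(slide(-.11,.01)))
E
```

```text
[ 115.2 -213.1    6.7    0.   -20.     0.4] [ 112.  -213.2   -5.1    0.   -20.     0.4]
```

Emit:
send_rows(motion=[[5,-40,0,0,-3,0,-1],[20,-85,0,0,-7,0,-1],[40,-130,0,0,-12,0.2,-1],[65,-175,0,0,-17,0.3,-1],[90,-205,-3,0,-20,0.4,-1],[100,-213,-5,0,-20,0.4,-1],[100,-213,-5,0,-20,0.4,-1],[100,-213,-5,0,-20,0.4,-1]])

```text
time: 5.45
position: [0.4236, 0.0103, 0.2011]
orientation: [2.413, 2.009, -0.004]
force: [0.2, -0.4, -2.1]
grip_width: 0.271
```

```bash
python3 chk.py pre; python3 - <<'E'
from pl import *
print(tod(slide(-.1)),tod(slide(0)))
import cv2
p=cv2.imread('pics/side_pre.png'); crop(p,200,130,400,350,2.7,'pics/side_prec.png')
p=cv2.imread('pics/top_pre.png'); crop(p,120,170,340,330,3.6,'pics/top_prec.png')
E
```

```text
(array([444.5, 124.8, 110.1]), array([   0.2, -190.7,  110.1,   -0. ,    0. ,  -20.1])) [-0.82 -0.23  0.65  2.02  0.15  1.31 -0.41] [ 0.2 -0.4 -2.1]
top (array([ 0.0018, -0.0012,  0.0005]), np.float64(0.0007518937094414327), np.int64(223), array([ 0.0012, -0.0075,  0.0024]), np.int64(768))
side (array([-0.0001, -0.0003, -0.0008]), np.float64(0.0006502524972867157), np.int64(354), array([-0.0076, -0.0036,  0.0015]), np.int64(1039))
[19.7 -0.8  5.2 -0.   0.1 -0.2] [ 1.138e+02 -2.000e-01  3.900e+01 -0.000e+00  1.000e-01 -2.000e-01]
```

View pics/side_prec.png

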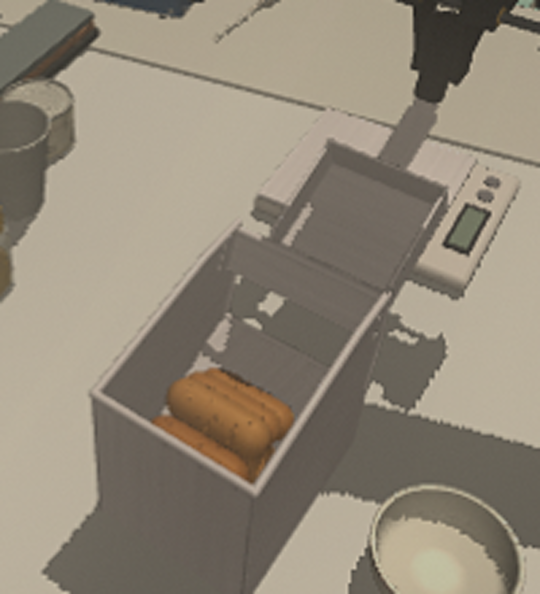

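View pics/top_prec.png

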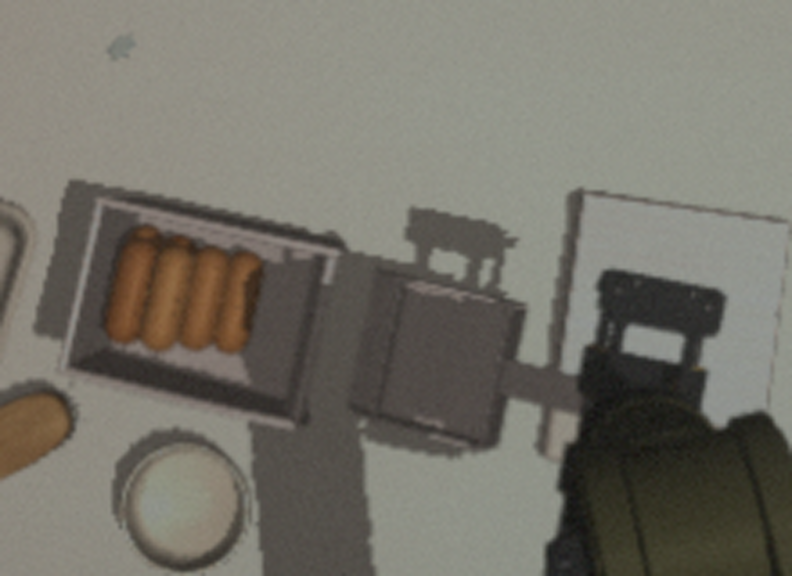

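```bash
python3 - <<'E'
from pl import *
for n in("top","side"):
    z=np.load(f"pics/{n}_pre.npz"); C=cloud(n,z['d']); p=z['p'].astype(int)
    L=(C-BIN[:3,3])@BIN[:3,:3]
    m=(p[...,2]-p[...,0]>25)&(abs(L[...,0])<.06)&(abs(L[...,1])<.08)&(L[...,2]<.13)&(L[...,2]>.03)
    Q=L[m]
    for lo in np.arange(-.04,.08,.015):
        q=Q[(Q[:,1]>lo)&(Q[:,1]<lo+.015)]
        if len(q)>15: print(n,lo.round(3),np.percentile(q[:,0],[2,98]).round(4),np.percentile(q[:,2],[50,97]).round(3))
E
```

```text
top -0.04 [-0.0301  0.0417] [0.073 0.079]
top -0.025 [-0.0296  0.0415] [0.077 0.093]
top -0.01 [-0.0317  0.0421] [0.095 0.1  ]
top 0.005 [-0.0323  0.0381] [0.11  0.118]
top 0.02 [-0.0341  0.0408] [0.113 0.118]
top 0.035 [-0.0363  0.0399] [0.103 0.108]
top 0.05 [-0.0349  0.0431] [0.103 0.108]
top 0.065 [-0.0285  0.043 ] [0.043 0.095]
side -0.04 [-0.034   0.0584] [0.075 0.077]
side -0.025 [-0.035   0.0329] [0.076 0.091]
side -0.01 [-0.0365  0.0562] [0.094 0.097]
side 0.005 [-0.0374  0.0336] [0.113 0.116]
side 0.02 [-0.0402  0.0327] [0.113 0.116]
side 0.035 [-0.0387  0.0279] [0.104 0.11 ]
side 0.05 [-0.0391  0.0305] [0.105 0.107]
```

Emit:
send_rows(motion=[[19,-0.5,5,0,0,-0.2,-1],[38,-0.5,12,0,0,-0.2,-1],[57,-0.5,19,0,0,-0.2,-1],[76,-0.5,26,0,0,-0.2,-1],[95,-0.5,33,0,0,-0.2,-1],[113,-0.5,39,0,0,-0.2,-1],[113,-0.5,39.5,0,0,-0.2,-1]])

```text
time: 6.25
position: [0.4437, 0.1244, 0.161]
orientation: [2.406, 2.016, -0.005]
force: [-1.0, 0.1, -2.7]
grip_width: 0.271
```

```bash
python3 - <<'E'
from pl import *
print(scoop(),robot.read_state()['force'])
print(tod(slide(0,.002)),tod(slide(.03,.001)),tod(slide(.065,.001)))
E
```

```text
(array([463.8, 238.9,  70. ]), array([ -2.6, -75. ,  70. ,   0.4,  -0.1, -20.1])) [-0.97819247  0.08603935 -2.65308398]
[-3.6  1.8  0.3 -0.   0.1  0.4] [24.3  2.3 11.4 -0.   0.1  0.4] [57.3  2.8 23.2 -0.   0.1  0.4]
```

Emit:
send_rows(motion=[[5,2,3,0,0,0.4,-1],[10,2,5.5,0,0,0.4,-1],[15,2,8,0,0,0.4,-1],[20,2.3,10,0,0,0.4,-1],[24.5,2.3,11.5,0,0,0.4,-1]])

```text
time: 6.75
position: [0.451, 0.1454, 0.1507]
orientation: [2.417, 2.003, -0.002]
force: [-0.6, -3.0, -4.1]
grip_width: 0.272
```

```bash
python3 chk.py s30; python3 - <<'E'
from pl import *
print(tod(slide(.03,.001)),tod(slide(.065,.001)))
p=cv2.imread('pics/side_s30.png'); crop(p,220,200,380,350,3.5,'pics/side_s30c.png')
E
```

```text
(array([472.6, 259.8,  59.8]), array([  2. , -52.8,  59.8,  -0.3,   0. , -20. ])) [-0.93 -0.02  0.56  1.98  0.02  1.18 -0.56] [-0.6 -3.  -4.1]
top (array([ 0.0018, -0.0044, -0.0017]), np.float64(0.00083612400721211), np.int64(76), array([0.0144, 0.0039, 0.0016]), np.int64(439))
side (array([0.0048, 0.0003, 0.0031]), np.float64(0.0013839414468249413), np.int64(430), array([-0.0027, -0.0021,  0.0012]), np.int64(802))
[ 2.2 -1.   0.9  0.   0.1 -0.2] [35.1 -0.8 12.8  0.   0.1 -0.2]
```

View pics/side_s30c.png

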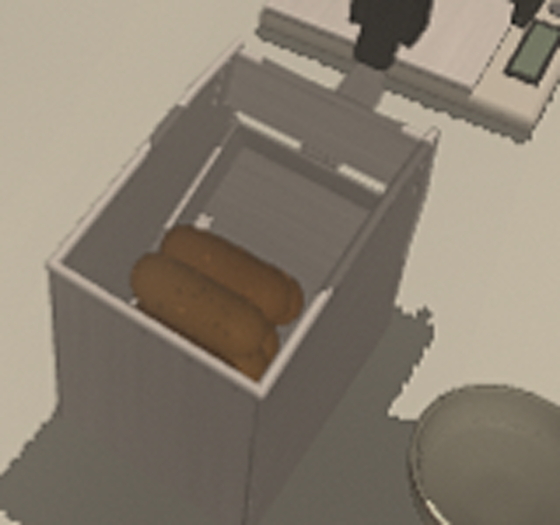

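Emit:
send_rows(motion=[[5,-1,2,0,0,-0.2,-1],[10,-1,4,0,0,-0.2,-1],[15,-1,5.5,0,0,-0.2,-1],[20,-1,7.5,0,0,-0.2,-1],[20,-1,7.5,0,0,-0.2,-1]])

```text
time: 7.35
position: [0.4534, 0.166, 0.1428]
orientation: [2.412, 2.009, -0.003]
force: [-0.7, -2.0, -3.9]
grip_width: 0.274
```

```bash
python3 chk.py s50; python3 - <<'E'
from pl import *
print(tod(slide(.065,.001)))
p=cv2.imread('pics/side_s50.png'); crop(p,220,200,380,350,3.5,'pics/side_s50c.png')
E
```

```text
(array([474.4, 280.5,  51.9]), array([ -0.2, -32.1,  51.9,  -0. ,  -0. , -20. ])) [-0.95  0.01  0.55  1.97 -0.    1.16 -0.58] [-0.7 -2.  -3.9]
top (array([ 0.0019, -0.0013,  0.0128]), np.float64(0.0009850297138485065), np.int64(175), array([ 0.0136, -0.0386,  0.0011]), np.int64(233))
side (array([-0.0005, -0.0008,  0.0101]), np.float64(0.0009507113735396505), np.int64(256), array([-0.0058, -0.0064,  0.0013]), np.int64(270))
[15.1  0.2  5.5  0.   0.  -0. ]
```

View pics/side_s50c.png

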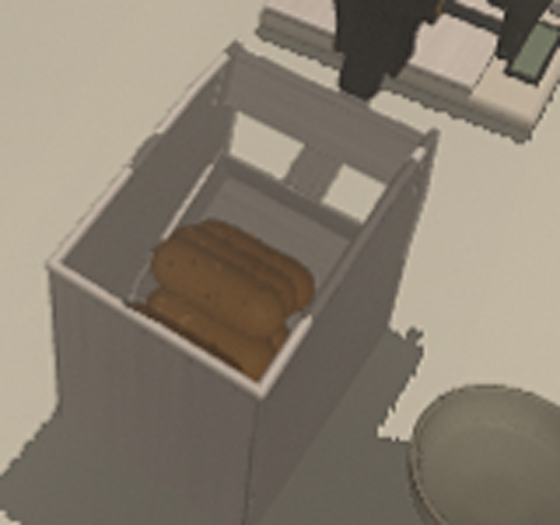

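Emit:
send_rows(motion=[[4,0,1.5,0,0,0,-1],[8,0,3,0,0,0,-1],[12,0,4.5,0,0,0,-1],[15,0,5.5,0,0,0,-1],[15,0,5.5,0,0,0,-1]])

```text
time: 7.95
position: [0.4565, 0.1805, 0.1375]
orientation: [2.413, 2.008, -0.002]
force: [0.3, -2.2, -5.3]
grip_width: 0.272
```

```bash
python3 chk.py s65; python3 - <<'E'
from pl import *
print(tod(slide(.065,.001)),tod(slide(.07,.001)))
a=cv2.imread('pics/side_s65.png')[200:350,230:370]; b=cv2.imread('pics/top_s65.png')[200:310,120:290]
cv2.imwrite('pics/c65.png',np.hstack([cv2.resize(a,(420,450)),cv2.resize(b,(380,450*380//420))[:450] if 0 else cv2.copyMakeBorder(cv2.resize(b,(374,242)),0,208,0,0,0)]))
E
```

```text
(array([477.6, 295. ,  46.6]), array([  0.2, -17.3,  46.6,  -0.1,  -0.1, -20. ])) [-0.96  0.04  0.54  1.96 -0.02  1.15 -0.59] [ 0.3 -2.2 -5.3]
top (array([ 0.002 , -0.0017,  0.0127]), np.float64(0.0009634416623412259), np.int64(157), array([ 0.0161, -0.0164,  0.0015]), np.int64(146))
side (array([ 0.0002, -0.0006,  0.0048]), np.float64(0.0010902087866641944), np.int64(230), array([-0.0039, -0.008 ,  0.0014]), np.int64(143))
[-0.1 -0.1  0.2  0.1 -0.  -0.1] [ 4.6 -0.   1.9  0.1 -0.  -0.1]
```

View pics/c65.png

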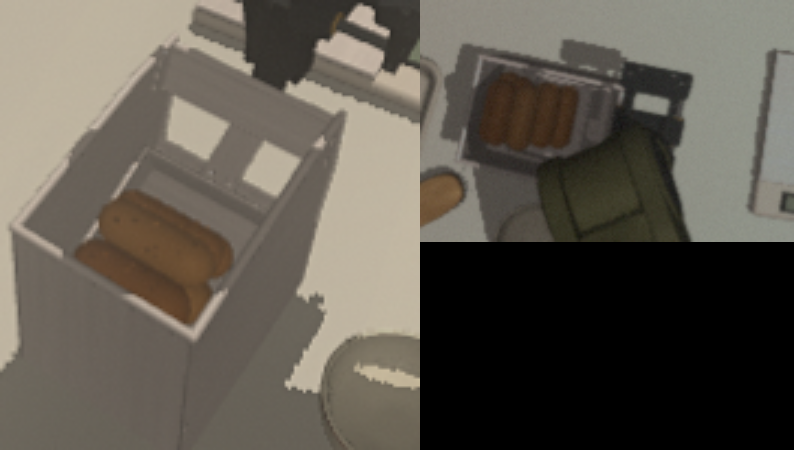

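```bash
cat > prof.py <<'E'
from pl import *
import sys
tag=sys.argv[1]; S=cur()@np.linalg.inv(G)
for n in("top","side"):
    z=np.load(f"pics/{n}_{tag}.npz"); C=cloud(n,z['d']); p=z['p'].astype(int)
    L=(C-S[:3,3])@S[:3,:3]; B=(C-BIN[:3,3])@BIN[:3,:3]
    print(n,'scoopframe y: z(front..), #orange, binz, xrange')
    for lo in np.arange(-48,110,6):
        m=(abs(L[...,0])<.02)&(L[...,1]*1000>lo)&(L[...,1]*1000<lo+6)&(abs(B[...,1])<.085)&(z['d']>0)&(B[...,2]<.15)
        o=(abs(L[...,0])<.06)&(L[...,1]*1000>lo)&(L[...,1]*1000<lo+6)&(p[...,2]-p[...,0]>20)&(B[...,2]<.16)&(B[...,2]>.03)
        if m.sum()>3: print(lo+3,(np.percentile(L[m][:,2],[10,50,90])*1000).round(0),o.sum(),(np.median(B[m][:,2])*1000).round(0),(np.percentile(L[o][:,0],[3,97])*1000).round(0) if o.sum()>5 else '')
E
python3 prof.py s65
```

```text
top scoopframe y: z(front..), #orange, binz, xrange
-45 [ 0. 26. 33.] 0 87.0 
-27 [-0.  3. 21.] 6 59.0 [-16.  17.]
-21 [ 0. 21. 29.] 85 74.0 [-24.  37.]
-15 [28. 45. 56.] 184 94.0 [-25.  41.]
-9 [54. 57. 60.] 88 104.0 [-29.  44.]
-3 [58. 63. 78.] 118 107.0 [-27.  44.]
3 [60. 79. 85.] 130 121.0 [-31.  38.]
9 [82. 84. 87.] 73 123.0 [-34.  37.]
15 [84. 86. 88.] 56 122.0 [-32.  36.]
21 [82. 84. 85.] 39 119.0 [-30.  41.]
27 [76. 79. 82.] 37 112.0 [-27.  38.]
33 [78. 83. 87.] 93 114.0 [-33.  34.]
39 [84. 88. 90.] 77 115.0 [-34.  38.]
45 [85. 87. 89.] 63 114.0 [-32.  39.]
51 [85. 86. 88.] 38 111.0 [-32.  40.]
57 [100. 120. 123.] 14 139.0 [-26.  41.]
63 [ 71. 100. 111.] 11 119.0 [-33.  36.]
69 [65. 74. 90.] 43 93.0 [-35.  40.]
75 [62. 65. 77.] 26 83.0 [-27.  44.]
side scoopframe y: z(front..), #orange, binz, xrange
-45 [ 1. 13. 33.] 4 75.0 
-39 [-0.  1.  2.] 5 61.0 
-33 [0. 1. 3.] 7 59.0 [49. 59.]
-27 [1. 2. 3.] 17 58.0 [15. 60.]
-21 [20. 22. 23.] 23 76.0 [-31.  59.]
-15 [51. 54. 56.] 52 102.0 [-35.  51.]
-9 [56. 58. 60.] 114 104.0 [-34.  50.]
-3 [59. 60. 75.] 65 105.0 [-35.  42.]
3 [78. 81. 84.] 91 122.0 [-36.  27.]
9 [84. 85. 86.] 122 124.0 [-39.  33.]
15 [84. 86. 87.] 162 123.0 [-40.  58.]
21 [82. 84. 86.] 180 119.0 [-40.  55.]
27 [74. 78. 82.] 165 111.0 [-41.  52.]
33 [80. 83. 85.] 117 114.0 [-42.  59.]
39 [85. 87. 88.] 157 115.0 [-42.  58.]
45 [86. 87. 89.] 155 114.0 [-42.  58.]
51 [85. 86. 88.] 55 111.0 [-40.  58.]
57 [119. 121. 122.] 119 140.0 [-57.  58.]
63 [104. 111. 121.] 43 130.0 [-56.  57.]
69 [ 87.  94. 100.] 0 112.0 
75 [71. 78. 84.] 0 94.0 
81 [56. 62. 69.] 0 77.0 
87 [40. 47. 54.] 0 61.0 
93 [23. 30. 37.] 0 44.0 
99 [ 7. 14. 20.] 0 26.0 
105 [-11.  -3.   4.] 0 8.0 
111 [-13. -12. -10.] 0 -2.0
```

Emit:
send_rows(motion=[[3,0,1.2,0,0,0,-1],[6,0,2.3,0,0,0,-1],[6,0,2.3,0,0,0,-1]])

```text
time: 8.35
position: [0.4578, 0.1845, 0.1358]
orientation: [2.413, 2.006, -0.004]
force: [-2.3, -7.1, -0.1]
grip_width: 0.274
```

Emit:
send_rows(motion=[[3,0,1,0,0,0,-1],[5,0,1.8,0,0,0,-1],[5,0,1.8,0,0,0,-1]])

```text
time: 8.65
position: [0.459, 0.1893, 0.1341]
orientation: [2.413, 2.005, -0.003]
force: [-1.6, -5.1, -1.7]
grip_width: 0.274
```

```bash
python3 chk.py s75; python3 prof.py s75;
```

```text
(array([480.3, 303.6,  43.1]), array([  1.2,  -8.3,  43.1,  -0.2,  -0.1, -20.1])) [-0.96  0.06  0.53  1.95 -0.03  1.14 -0.6 ] [-1.6 -5.1 -1.7]
top (array([ 0.0019, -0.002 ,  0.019 ]), np.float64(0.0009339670811919498), np.int64(129), None, np.int64(33))
side (array([ 0.0053, -0.0004,  0.0016]), np.float64(0.0013834153909621227), np.int64(295), None, np.int64(37))
top scoopframe y: z(front..), #orange, binz, xrange
-45 [ 2. 23. 32.] 0 81.0 
-39 [16. 20. 22.] 3 74.0 
-33 [13. 22. 29.] 85 75.0 [-23.  36.]
-27 [28. 45. 56.] 176 95.0 [-25.  40.]
-21 [51. 58. 61.] 95 105.0 [-29.  43.]
-15 [59. 69. 80.] 118 112.0 [-28.  43.]
-9 [59. 80. 85.] 132 121.0 [-32.  38.]
-3 [84. 86. 88.] 65 124.0 [-33.  37.]
3 [83. 85. 87.] 60 122.0 [-34.  38.]
9 [82. 84. 86.] 37 119.0 [-33.  44.]
15 [80. 81. 81.] 10 114.0 [-18.  39.]
21 [72. 76. 80.] 85 107.0 [-31.  31.]
27 [79. 82. 86.] 90 111.0 [-36.  37.]
33 [82. 84. 86.] 66 110.0 [-33.  39.]
39 [82. 83. 85.] 61 108.0 [-36.  41.]
45 [ 80. 120. 123.] 15 140.0 [-22.  39.]
51 [102. 109. 121.] 4 128.0 
57 [63. 90. 99.] 40 108.0 [-37.  39.]
63 [60. 68. 80.] 44 84.0 
[... 250 characters left out ...]
15 [59. 61. 72.] 68 106.0 [-35.  42.]
-9 [79. 81. 84.] 91 122.0 [-36.  29.]
-3 [84. 85. 87.] 117 124.0 [-40.  28.]
3 [84. 86. 87.] 151 123.0 [-41.  50.]
9 [82. 84. 87.] 185 119.0 [-41.  51.]
15 [60. 76. 82.] 231 109.0 [-41.  57.]
21 [73. 77. 79.] 83 108.0 [-42.  58.]
27 [79. 82. 84.] 136 110.0 [-41.  59.]
33 [82. 84. 85.] 152 110.0 [-42.  58.]
39 [82. 83. 85.] 84 108.0 [-41.  58.]
45 [119. 121. 122.] 68 140.0 [-57.  58.]
51 [110. 119. 122.] 71 137.0 [-58.  57.]
57 [ 93. 100. 106.] 0 117.0 
63 [77. 83. 90.] 0 99.0 
69 [62. 68. 73.] 0 83.0 
75 [46. 53. 60.] 0 67.0 
81 [30. 37. 43.] 0 50.0 
87 [13. 19. 26.] 0 31.0 
93 [-3.  3. 10.] 0 14.0 
99 [-13. -10.  -6.] 0 -1.0 
105 [-12. -11. -10.] 0 -3.0
```

Emit:
send_rows(motion=[[3,-1,1.1,0,0,0,-1],[6,-1,2.2,0,0,0,-1],[6,-1,2.2,0,0,0,-1]])

```text
time: 9.05
position: [0.4596, 0.1946, 0.1322]
orientation: [2.414, 2.003, -0.003]
force: [-0.3, -7.6, 0.0]
grip_width: 0.271
```

Emit:
send_rows(motion=[[2,0,0.7,0,0,0,-1],[4,0,1.4,0,0,0,-1],[4,0,1.4,0,0,0,-1]])

```text
time: 9.35
position: [0.4604, 0.1971, 0.1312]
orientation: [2.414, 2.002, -0.006]
force: [-3.1, -11.8, 5.5]
grip_width: 0.266
```

```bash
python3 chk.py s85; python3 prof.py s85|head -20;python3 - <<'E'
import cv2
a=cv2.imread('pics/side_s85.png')[190:350,220:390];cv2.imwrite('pics/c85.png',cv2.convertScaleAbs(cv2.resize(a,None,fx=3.5,fy=3.5,interpolation=2),alpha=1.5))
E
```

```text
(array([481.9, 311.1,  39.9]), array([  1.3,  -0.6,  39.9,  -0.3,  -0. , -20.2])) [-0.97  0.07  0.53  1.95 -0.03  1.14 -0.61] [ -3.1 -11.8   5.5]
top (array([ 0.0013, -0.0012, -0.0003]), np.float64(0.0015705042217468573), np.int64(149), None, np.int64(13))
side (array([ 0.0057,  0.0001, -0.0072]), np.float64(0.00131341371057523), np.int64(335), None, np.int64(22))
top scoopframe y: z(front..), #orange, binz, xrange
-45 [-1. 26. 31.] 8 79.0 [-17.  38.]
-39 [25. 30. 32.] 55 81.0 [-22.  41.]
-33 [29. 37. 50.] 111 86.0 [-23.  43.]
-27 [30. 52. 57.] 120 98.0 [-27.  42.]
-21 [54. 57. 70.] 70 101.0 [-28.  44.]
-15 [56. 70. 79.] 160 111.0 [-29.  40.]
-9 [77. 81. 85.] 95 119.0 [-34.  39.]
-3 [80. 83. 85.] 62 119.0 [-36.  39.]
3 [81. 82. 84.] 47 116.0 [-31.  34.]
9 [78. 81. 82.] 17 113.0 [-28.  27.]
15 [75. 81. 86.] 111 110.0 [-33.  34.]
21 [84. 87. 89.] 80 114.0 [-36.  39.]
27 [87. 89. 91.] 61 114.0 [-37.  39.]
33 [86. 88. 90.] 52 111.0 [-32.  40.]
39 [ 87. 120. 123.] 16 140.0 [-30.  31.]
45 [ 96. 103. 113.] 13 121.0 [28. 39.]
51 [65. 82. 91.] 28 99.0 [-35.  42.]
57 [61. 64. 73.] 27 81.0 [-31.  43.]
side scoopframe y: z(front..), #orange, binz, xrange
```

View pics/c85.png

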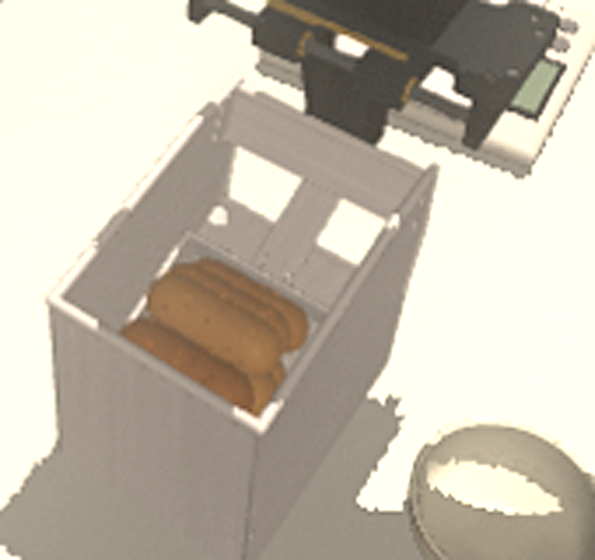

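```bash
python3 - <<'E'
from pl import *
d=np.radians
for y,z,t in((-4,.048,20),(-8,.058,18),(-11,.066,15),(-13,.070,10),(-15,.073,5),(-16,.076,0),(-16,.082,0)):
    print(tod(BIN@T(0,y/1000,z,0,d(t))))
E
```

```text
[-3.7 -0.7 -7.6  0.1  0.2 -0.2]
[-10.9  -0.7 -13.4   0.1   2.2  -0.2]
[-18.3  -0.7 -15.    0.1   5.2  -0.2]
[-26.8  -0.8  -7.9   0.   10.2  -0.2]
[-34.2  -0.9   0.8   0.   15.2  -0.2]
[-39.7  -0.9   9.9  -0.   20.2  -0.2]
[-39.7  -0.9   3.9  -0.   20.2  -0.2]
```

Emit:
send_rows(motion=[[-2,-0.5,-4,0,0,0,-1],[-4,-0.7,-7.6,0,0.2,-0.2,-1],[-7,-0.7,-10.5,0,1.2,-0.2,-1],[-11,-0.7,-13.5,0,2.2,-0.2,-1],[-14.5,-0.7,-14.5,0,3.7,-0.2,-1],[-18.3,-0.7,-15,0,5.2,-0.2,-1],[-18.3,-0.7,-15,0,5.2,-0.2,-1]])

```text
time: 10.15
position: [0.4555, 0.1817, 0.1454]
orientation: [-2.369, -1.973, -0.109]
force: [-0.3, -1.8, -5.4]
grip_width: 0.271
```

```bash
python3 chk.py l1; python3 prof.py l1|head -22;python3 - <<'E'
import cv2
a=cv2.imread('pics/side_l1.png')[190:350,220:390];cv2.imwrite('pics/cl1.png',cv2.convertScaleAbs(cv2.resize(a,None,fx=3.5,fy=3.5,interpolation=2),alpha=1.5))
E
```

```text
(array([478. , 304. ,  65.7]), array([ -1.2,  -8.4,  65.7,  -0. ,  -0. , -14.7])) [-0.93 -0.02  0.56  2.   -0.07  1.11 -0.53] [-0.3 -1.8 -5.4]
top (array([-0.0001, -0.0019,  0.0122]), np.float64(0.0021331247454793242), np.int64(259), None, np.int64(24))
side (array([-0.0006, -0.0003,  0.0154]), np.float64(0.0011254354430393076), np.int64(287), array([-0.13  ,  0.0024, -0.0049]), np.int64(54))
top scoopframe y: z(front..), #orange, binz, xrange
-45 [-19.  24.  29.] 24 100.0 [-23.  35.]
-39 [25. 28. 31.] 70 102.0 [-28.  41.]
-33 [28. 37. 46.] 111 109.0 [-27.  43.]
-27 [29. 50. 54.] 110 121.0 [-25.  41.]
-21 [52. 55. 58.] 74 124.0 [-29.  43.]
-15 [54. 67. 76.] 143 134.0 [-29.  41.]
-9 [74. 78. 82.] 97 144.0 [-33.  37.]
-3 [78. 81. 83.] 68 144.0 [-34.  38.]
3 [78. 81. 82.] 60 142.0 [-35.  37.]
9 [76. 77. 79.] 27 138.0 [-24.  32.]
21 [57. 65. 71.] 93 123.0 [-31.  37.]
27 [69. 73. 77.] 96 129.0 [-36.  40.]
33 [72. 75. 78.] 81 129.0 [-38.  37.]
39 [73. 75. 77.] 56 128.0 [-36.  34.]
45 [70. 73. 75.] 31 124.0 [-30.  32.]
51 [60. 62. 68.] 12 112.0 [-40.  29.]
57 [55. 59. 60.] 68 107.0 [-39.  38.]
63 [57. 84. 95.] 65 130.0 [-40.  42.]
69 [54. 65. 80.] 39 111.0 [-35.  43.]
75 [50. 53. 57.] 10 98.0 [-19.  42.]
side scoopframe y: z(front..), #orange, binz, xrange
```

View pics/cl1.png

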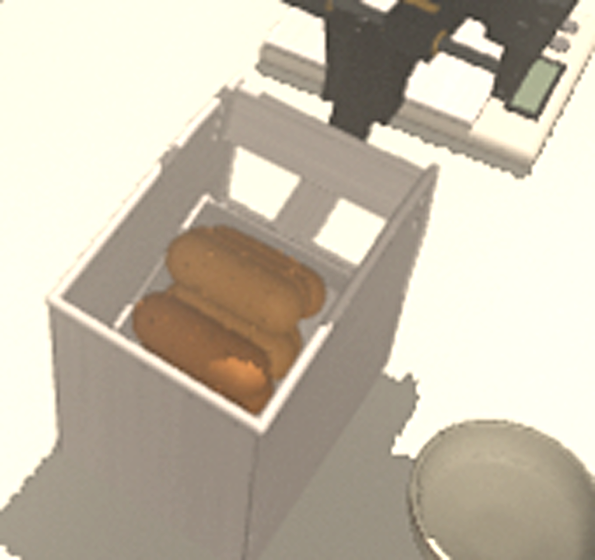

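```bash
python3 - <<'E'
from pl import *
d=np.radians
for y,z,t in((-15,.068,12),(-20,.070,8),(-25,.073,4),(-28,.075,0),(-30,.080,0)):
    print(tod(BIN@T(0,y/1000,z,0,d(t))))
E
```

```text
[-11.2   1.3   2.4   0.    2.8   0.1]
[-21.6   1.2   8.6  -0.    6.8   0.1]
[-31.3   1.1  14.2  -0.1  10.8   0.1]
[-38.5   1.   21.3  -0.1  14.8   0.1]
[-40.1   1.   16.1  -0.1  14.8   0.1]
```

Emit:
send_rows(motion=[[-5.5,1,1.2,0,1.4,0,-1],[-11.2,1.2,2.4,0,2.8,0.1,-1],[-16.5,1.2,5.5,0,4.8,0.1,-1],[-21.6,1.2,8.6,0,6.8,0.1,-1],[-26.5,1.1,11.5,0,8.8,0.1,-1],[-31,1.1,14,0,10.8,0.1,-1],[-31,1.1,14,0,10.8,0.1,-1]])

```text
time: 10.95
position: [0.4516, 0.153, 0.1284]
orientation: [-2.267, -1.885, -0.319]
force: [-0.4, -1.1, -4.9]
grip_width: 0.273
```

```bash
python3 chk.py l2; python3 prof.py l2|head -26;python3 - <<'E'
import cv2
a=cv2.imread('pics/side_l2.png')[190:350,220:390];cv2.imwrite('pics/cl2.png',cv2.convertScaleAbs(cv2.resize(a,None,fx=3.5,fy=3.5,interpolation=2),alpha=1.5))
E
```

```text
(array([476.5, 287.8,  73.3]), array([  0.5, -24.6,  73.3,  -0.1,   0.1,  -3.9])) [-0.86 -0.09  0.66  2.11 -0.24  1.01 -0.27] [-0.4 -1.1 -4.9]
top (array([ 0.0011, -0.0011,  0.0093]), np.float64(0.0011845326884035307), np.int64(199), None, np.int64(17))
side (array([-0.0001, -0.0002,  0.0179]), np.float64(0.0009977456147000005), np.int64(286), array([-0.0964, -0.0228, -0.0034]), np.int64(110))
top scoopframe y: z(front..), #orange, binz, xrange
-45 [21. 25. 30.] 42 102.0 [-25.  37.]
-39 [25. 28. 30.] 69 104.0 [-28.  42.]
-33 [27. 34. 48.] 101 110.0 [-27.  43.]
-27 [49. 52. 55.] 82 128.0 [-29.  42.]
-21 [52. 54. 57.] 81 129.0 [-30.  43.]
-15 [53. 70. 74.] 122 145.0 [-32.  41.]
-9 [73. 75. 75.] 85 149.0 [-38.  41.]
3 [74. 76. 76.] 66 149.0 [-35.  39.]
9 [72. 75. 76.] 38 148.0 [-31.  31.]
15 [52. 53. 57.] 38 126.0 [-41.  35.]
21 [48. 51. 52.] 60 123.0 [-34.  42.]
27 [41. 44. 47.] 23 116.0 [-25.  43.]
33 [24. 26. 28.] 53 98.0 [-32.  40.]
39 [18. 22. 24.] 26 93.0 [-29.  34.]
45 [ 5.  8. 20.] 34 79.0 [-23.  23.]
51 [18. 26. 30.] 81 96.0 [-34.  33.]
57 [26. 30. 33.] 75 99.0 [-38.  35.]
63 [27. 30. 33.] 60 99.0 [-40.  34.]
69 [26. 29. 32.] 54 98.0 [-36.  33.]
75 [22. 26. 28.] 25 94.0 [-36.  30.]
81 [ 6.  8. 11.] 58 76.0 [-41.  40.]
87 [ 6.  8. 10.] 69 76.0 [-41.  42.]
93 [ 5. 10. 74.] 54 77.0 [-36.  42.]
99 [ 0. 32. 73.] 28 99.0 [-34.  37.]
side scoopframe y: z(front..), #orange, binz, xrange
```

View pics/cl2.png

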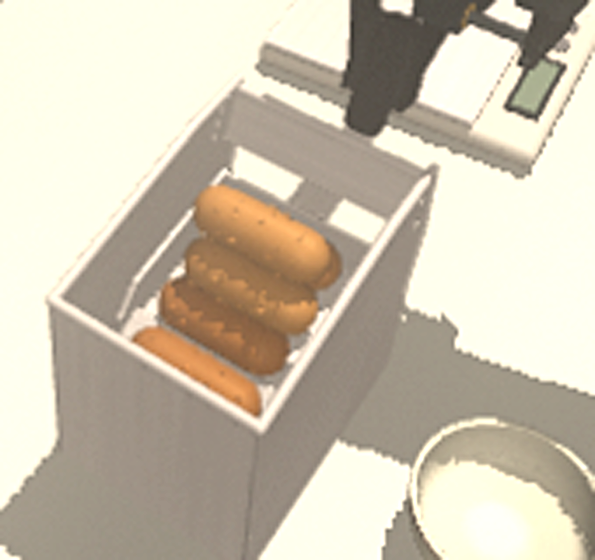

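```bash
python3 - <<'E'
from pl import *
d=np.radians
for y,z,t in((-28,.075,2),(-30,.079,0),(-30,.081,0)):
    print(tod(BIN@T(0,y/1000,z,0,d(t))))
# bar lower edge measured
for n in("top","side"):
  for tag in("pre","l2"):
    z=np.load(f"pics/{n}_{tag}.npz"); C=cloud(n,z['d']); B=(C-BIN[:3,3])@BIN[:3,:3]
    m=(abs(B[...,0])<.05)&(B[...,1]<-.07)&(B[...,1]>-.1)&(B[...,2]>.115)&(B[...,2]<.17)
    q=B[m]
    print(n,tag,m.sum(),np.percentile(q[:,2],[1,3,10,90,99]).round(4),[(round(zz,3),np.median(q[abs(q[:,2]-zz)<.003][:,1]).round(4)) for zz in (.123,.13,.14,.15)])
E
```

```text
[-7.1 -0.6  1.8 -0.   2.   0.1]
[-10.9  -0.6   1.6  -0.1   4.    0.1]
[-10.3  -0.6  -0.3  -0.1   4.    0.1]
top pre 222 [0.1234 0.1245 0.1288 0.1587 0.1612] [(0.123, np.float64(-0.0789)), (0.13, np.float64(-0.0809)), (0.14, np.float64(-0.0846)), (0.15, np.float64(-0.0883))]
top l2 221 [0.1248 0.1251 0.13   0.1583 0.1606] [(0.123, np.float64(-0.0794)), (0.13, np.float64(-0.0808)), (0.14, np.float64(-0.0845)), (0.15, np.float64(-0.0884))]
side pre 855 [0.1233 0.1244 0.1269 0.1558 0.158 ] [(0.123, np.float64(-0.0804)), (0.13, np.float64(-0.0821)), (0.14, np.float64(-0.0856)), (0.15, np.float64(-0.0895))]
side l2 856 [0.1236 0.1244 0.127  0.156  0.1578] [(0.123, np.float64(-0.0803)), (0.13, np.float64(-0.0821)), (0.14, np.float64(-0.0857)), (0.15, np.float64(-0.0892))]
```

Emit:
send_rows(motion=[[-3.5,-0.3,1,0,1,0,-1],[-7,-0.6,1.8,0,2,0.1,-1],[-9,-0.6,1.5,0,3,0.1,-1],[-10.5,-0.6,1,0,4,0.1,-1],[-10.5,-0.6,0,0,4,0.1,-1],[-10.5,-0.6,0,0,4,0.1,-1]])

```text
time: 11.65
position: [0.449, 0.1437, 0.1258]
orientation: [-2.226, -1.851, -0.391]
force: [-0.7, -0.2, -4.2]
grip_width: 0.27
```

```bash
python3 chk.py l3; python3 prof.py l3|head -26;python3 - <<'E'
import cv2
a=cv2.imread('pics/side_l3.png')[190:350,220:390];cv2.imwrite('pics/cl3.png',cv2.convertScaleAbs(cv2.resize(a,None,fx=3.5,fy=3.5,interpolation=2),alpha=1.5))
E
```

```text
(array([474.5, 281.9,  80.3]), array([ -0.4, -30.7,  80.3,  -0.1,   0.1,   0. ])) [-0.84 -0.11  0.7   2.14 -0.31  0.99 -0.16] [-0.7 -0.2 -4.2]
top (array([ 0.0011,  0.0023, -0.0007]), np.float64(0.0013609789810253292), np.int64(153), None, np.int64(19))
side (array([-0.0002, -0.0024,  0.0092]), np.float64(0.0015738847450044308), np.int64(291), array([-0.0154, -0.0145, -0.0013]), np.int64(116))
top scoopframe y: z(front..), #orange, binz, xrange
-45 [20. 24. 33.] 31 104.0 [-24.  36.]
-39 [24. 28. 30.] 73 108.0 [-27.  42.]
-33 [26. 31. 47.] 80 111.0 [-29.  44.]
-27 [40. 49. 53.] 88 130.0 [-28.  42.]
-21 [52. 55. 58.] 75 135.0 [-28.  42.]
-15 [53. 56. 69.] 106 136.0 [-30.  43.]
15 [52. 55. 61.] 45 135.0 [-43.  35.]
21 [49. 51. 53.] 66 132.0 [-38.  39.]
27 [45. 48. 50.] 42 128.0 [-30.  42.]
33 [24. 27. 30.] 59 107.0 [-31.  41.]
39 [21. 24. 27.] 43 104.0 [-25.  36.]
45 [ 6.  9. 18.] 15 89.0 [-24.  30.]
51 [3. 5. 8.] 0 86.0 
57 [0. 2. 5.] 0 82.0 
63 [-3.  2. 14.] 28 82.0 [-28.  25.]
69 [15. 18. 22.] 75 99.0 [-36.  32.]
75 [20. 22. 25.] 70 103.0 [-39.  33.]
81 [20. 22. 26.] 70 103.0 [-38.  39.]
87 [18. 21. 24.] 68 101.0 [-37.  43.]
93 [15. 17. 18.] 34 97.0 [-35.  45.]
99 [-9. -6. -4.] 45 74.0 [-37.  41.]
105 [-11.  18.  59.] 33 98.0 [-34.  34.]
111 [19. 59. 63.] 0 139.0 
side scoopframe y: z(front..), #orange, binz, xrange
-45 [31. 32. 33.] 22 112.0 [-43.  59.]
```

View pics/cl3.png

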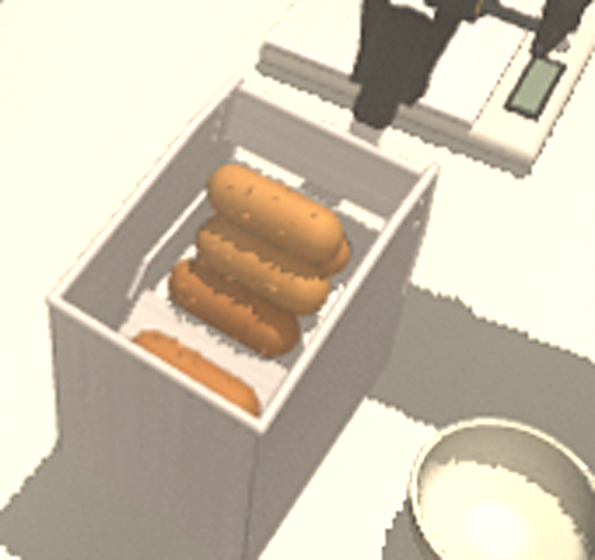

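```bash
python3 - <<'E'
from pl import *
for y in(.038,.02,0,-.03,-.07,-.085):
    print(y,tod(level(y,-.0055)),(level(y,-.0055)@G)[:2,3])
E
```

```text
0.038 [-9.4  0.4 -4.8 -0.1 -0.  -0.1] [0.44738253 0.1336088 ]
0.02 [-26.4   0.2 -10.9  -0.1  -0.   -0.1] [0.44394772 0.11593956]
0 [-45.2   0.1 -17.7  -0.1  -0.   -0.1] [0.44013127 0.09630707]
-0.03 [-73.4  -0.2 -27.9  -0.1  -0.   -0.1] [0.4344066  0.06685833]
-0.07 [-1.11e+02 -6.00e-01 -4.15e+01 -1.00e-01 -0.00e+00 -1.00e-01] [0.42677369 0.02759335]
-0.085 [-1.251e+02 -7.000e-01 -4.660e+01 -1.000e-01 -0.000e+00 -1.000e-01] [0.42391136 0.01286898]
```

Emit:
send_rows(motion=[[-5,0.3,-3.3,0,0,0,-1],[-9.5,0.4,-4.8,0,0,-0.1,-1],[-14,0.3,-6.5,0,0,-0.1,-1],[-18,0.3,-8,0,0,-0.1,-1],[-22.5,0.2,-9.5,0,0,-0.1,-1],[-26.5,0.2,-11,0,0,-0.1,-1]])

```text
time: 12.35
position: [0.4436, 0.1152, 0.1269]
orientation: [-2.224, -1.853, -0.391]
force: [0.0, 0.2, -3.9]
grip_width: 0.274
```

```bash
python3 chk.py o1; python3 prof.py o1|head -26;python3 - <<'E'
import cv2
a=cv2.imread('pics/side_o1.png')[190:350,220:390];cv2.imwrite('pics/co1.png',cv2.convertScaleAbs(cv2.resize(a,None,fx=3.5,fy=3.5,interpolation=2),alpha=1.5))
E
```

```text
(array([468.9, 253.4,  81.4]), array([ -0.4, -59.7,  81.4,   0.1,   0.1,   0. ])) [-0.81 -0.13  0.73  2.15 -0.29  1.01 -0.11] [ 0.   0.2 -3.9]
top (array([ 0.001 , -0.0003, -0.001 ]), np.float64(0.0011971162155966532), np.int64(176), None, np.int64(27))
side (array([-0.    ,  0.0014,  0.0502]), np.float64(0.001217139033901235), np.int64(77), array([-0.0321, -0.0275, -0.0021]), np.int64(104))
top scoopframe y: z(front..), #orange, binz, xrange
-21 [44. 51. 57.] 14 132.0 [-22.  31.]
-15 [42. 52. 56.] 75 133.0 [-26.  38.]
-9 [55. 57. 59.] 77 138.0 [-29.  42.]
-3 [55. 59. 61.] 89 140.0 [-31.  42.]
27 [56. 58. 59.] 56 139.0 [-40.  40.]
33 [53. 55. 57.] 65 136.0 [-37.  40.]
39 [47. 50. 52.] 32 132.0 [-33.  37.]
45 [ 6.  9. 10.] 16 90.0 [-39.  28.]
51 [3. 7. 9.] 0 88.0 
57 [0. 3. 7.] 0 84.0 
63 [-2. -0.  3.] 0 81.0 
69 [-4. -3. -1.] 0 78.0 
75 [-37. -35. -32.] 0 46.0 
81 [-45. -33. -28.] 46 49.0 [-34.  27.]
87 [-29. -26. -23.] 69 56.0 [-38.  32.]
93 [-27. -25. -22.] 62 57.0 [-39.  33.]
99 [-30. -27. -24.] 55 55.0 [-41.  31.]
105 [-33. -27. -14.] 60 55.0 [-35.  31.]
111 [-41. -10.  -7.] 98 71.0 [-36.  38.]
side scoopframe y: z(front..), #orange, binz, xrange
-27 [53. 55. 60.] 36 136.0 [-36.  59.]
-21 [53. 55. 58.] 34 136.0 [-37.  59.]
21 [56. 58. 60.] 170 139.0 [-41.  51.]
27 [57. 58. 67.] 286 140.0 [-42.  48.]
33 [26. 54. 57.] 286 136.0 [-43.  48.]
```

View pics/co1.png

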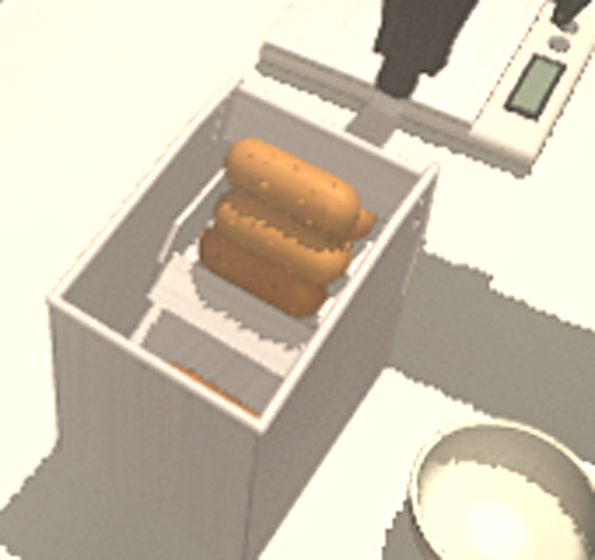

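```bash
python3 - <<'E'
from pl import *
for y in(0,-.02,-.04):
    print(y,tod(level(y,-.0055)))
E
```

```text
0 [-17.7  -0.2  -6.6  -0.1  -0.   -0. ]
-0.02 [-36.5  -0.4 -13.4  -0.1  -0.   -0. ]
-0.04 [-55.3  -0.6 -20.2  -0.1  -0.   -0. ]
```

Emit:
send_rows(motion=[[-4.5,0,-1.8,0,0,0,-1],[-9,0,-3.4,0,0,0,-1],[-13.5,-0.2,-5,0,0,0,-1],[-18,-0.2,-6.7,0,0,0,-1],[-22.5,-0.2,-8.4,0,0,0,-1]])

```text
time: 12.95
position: [0.4392, 0.0916, 0.1272]
orientation: [-2.224, -1.853, -0.391]
force: [-0.1, 0.8, -3.2]
grip_width: 0.266
```

```bash
python3 chk.py o2; python3 prof.py o2|head -26;python3 - <<'E'
import cv2
a=cv2.imread('pics/side_o2.png')[160:350,220:390];cv2.imwrite('pics/co2.png',cv2.convertScaleAbs(cv2.resize(a,None,fx=3,fy=3,interpolation=2),alpha=1.5))
E
```

```text
(array([464.5, 229.8,  81.8]), array([ -0.2, -83.8,  81.8,   0.1,   0.1,   0. ])) [-0.79 -0.15  0.76  2.16 -0.28  1.03 -0.07] [-0.1  0.8 -3.2]
top (array([ 0.001 , -0.0004,  0.0069]), np.float64(0.0012639062757481521), np.int64(182), None, np.int64(44))
side (array([ 0.0009, -0.006 ,  0.0648]), np.float64(0.0011540888373085673), np.int64(62), array([-0.0168, -0.0099, -0.0013]), np.int64(91))
top scoopframe y: z(front..), #orange, binz, xrange
3 [44. 50. 57.] 15 132.0 [-23.  30.]
9 [44. 50. 54.] 83 132.0 [-28.  38.]
15 [53. 55. 58.] 73 137.0 [-28.  42.]
21 [53. 56. 58.] 70 138.0 [-29.  43.]
27 [51. 55. 57.] 62 137.0 [-27.  41.]
33 [46. 49. 53.] 39 131.0 [-32.  39.]
39 [20. 25. 28.] 47 107.0 [-30.  38.]
45 [ 6.  9. 19.] 12 90.0 [-23.  27.]
51 [4. 6. 8.] 0 88.0 
57 [1. 3. 6.] 0 85.0 
63 [-2.  0.  3.] 0 82.0 
69 [-5. -3.  0.] 3 79.0 
75 [-12.  -7.  -5.] 62 75.0 [-34.  30.]
81 [-7. -3. -0.] 68 78.0 [-35.  34.]
87 [-5. -3. -1.] 61 79.0 [-37.  36.]
93 [-8. -5. -4.] 61 77.0 [-39.  34.]
99 [-15.  -9.  -6.] 29 73.0 [-32.  28.]
105 [-31.  -4.   2.] 94 78.0 [-37.  27.]
111 [-0.  4.  7.] 78 86.0 [-43.  32.]
side scoopframe y: z(front..), #orange, binz, xrange
-3 [52. 55. 59.] 30 136.0 [-47.  57.]
3 [46. 50. 55.] 47 132.0 [-37.  59.]
9 [53. 54. 55.] 44 136.0 [-34.  58.]
15 [55. 56. 57.] 69 138.0 [-37.  49.]
21 [55. 56. 58.] 125 138.0 [-36.  51.]
```

View pics/co2.png

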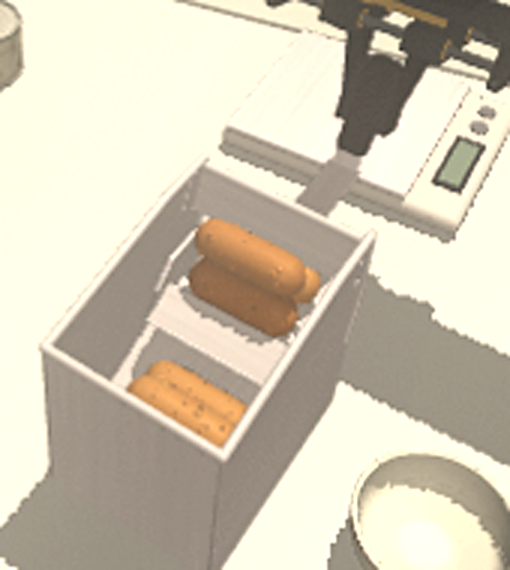

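Emit:
send_rows(motion=[[-4.7,0,-1.7,0,0,0,-1],[-9.4,0,-3.4,0,0,0,-1],[-14,-0.2,-5.1,0,0,0,-1],[-18.8,-0.2,-6.8,0,0,0,-1],[-23.5,-0.2,-8.5,0,0,0,-1],[-28.2,-0.3,-10.2,0,0,0,-1],[-33,-0.3,-12,0,0,0,-1]])

```text
time: 13.75
position: [0.4325, 0.0571, 0.1273]
orientation: [-2.224, -1.853, -0.391]
force: [-0.2, 1.2, -2.2]
grip_width: 0.271
```

```bash
python3 chk.py o3; python3 prof.py o3|head -26;python3 - <<'E'
import cv2
a=cv2.imread('pics/side_o3.png')[160:350,220:390];cv2.imwrite('pics/co3.png',cv2.convertScaleAbs(cv2.resize(a,None,fx=3,fy=3,interpolation=2),alpha=1.5))
E
```

```text
(array([457.8, 195.3,  81.8]), array([  -0.2, -118.9,   81.8,    0.1,    0.1,    0. ])) [-0.76 -0.17  0.8   2.17 -0.26  1.05 -0.01] [-0.2  1.2 -2.2]
top (array([ 0.001 , -0.0006,  0.0102]), np.float64(0.0011164201836563747), np.int64(173), array([ 0.0138, -0.0286, -0.0003]), np.int64(83))
side (array([-0.0007, -0.0017, -0.0054]), np.float64(0.0007809011440304894), np.int64(264), None, np.int64(36))
top scoopframe y: z(front..), #orange, binz, xrange
33 [57. 59. 60.] 0 140.0 
39 [44. 51. 55.] 2 133.0 
45 [ 9. 17. 20.] 6 99.0 [-24.  28.]
51 [ 4.  7. 10.] 0 89.0 
57 [1. 4. 8.] 0 86.0 
63 [-1.  1.  4.] 0 83.0 
69 [-4. -2.  1.] 0 80.0 
75 [-30. -29. -18.] 0 53.0 
81 [-32. -23. -10.] 36 59.0 [-23.  31.]
87 [-12.  -7.  -4.] 72 75.0 [-29.  39.]
93 [-7. -5. -2.] 65 77.0 [-31.  42.]
99 [-8. -5. -2.] 63 77.0 [-31.  41.]
105 [-11.  -8.  -6.] 52 73.0 [-29.  39.]
111 [-22. -20. -13.] 47 62.0 [-34.  33.]
side scoopframe y: z(front..), #orange, binz, xrange
33 [26. 51. 57.] 137 133.0 [-37.  50.]
39 [16. 26. 49.] 226 107.0 [-34.  34.]
45 [ 7. 10. 18.] 134 92.0 [-37.  46.]
51 [4. 6. 8.] 85 87.0 [-38.  50.]
57 [-23.   2.   5.] 38 84.0 [-28.  58.]
63 [-25.  -2.   1.] 135 80.0 [-36.  58.]
69 [-26. -23.  -2.] 122 59.0 [-37.  58.]
75 [-27. -26. -25.] 26 55.0 [-35.  59.]
87 [-10.  -8.  -6.] 49 74.0 [-30.  58.]
93 [-7. -5. -4.] 106 77.0 [-34.  58.]
```

View pics/co3.png

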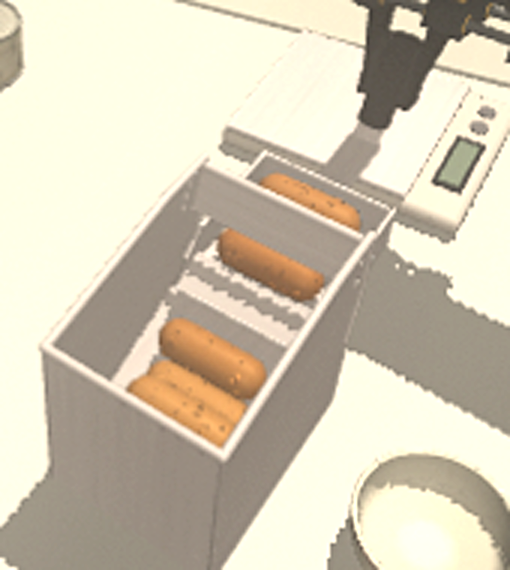

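Emit:
send_rows(motion=[[-6,0,-2.2,0,0,0,-1],[-12,0,-4.3,0,0,0,-1],[-18,0,-6.5,0,0,0,-1],[-25,0,-9,0,0,0,-1],[-32,0,-11.5,0,0,0,-1],[-39,0,-14,0,0,0,-1],[-46,0,-16.5,0,0,0,-1],[-52,0,-18.5,0,0,0,-1]])

```text
time: 14.65
position: [0.4225, 0.0025, 0.127]
orientation: [-2.224, -1.853, -0.391]
force: [0.2, -0.0, -3.4]
grip_width: 0.271
```

```bash
python3 chk.py o4; python3 prof.py o4|head -26;python3 - <<'E'
import cv2
a=cv2.imread('pics/side_o4.png')[140:350,220:390];cv2.imwrite('pics/co4.png',cv2.convertScaleAbs(cv2.resize(a,None,fx=2.8,fy=2.8,interpolation=2),alpha=1.5))
a=cv2.imread('pics/top_o4.png')[170:330,120:340];cv2.imwrite('pics/to4.png',cv2.convertScaleAbs(cv2.resize(a,None,fx=3.5,fy=3.5,interpolation=2),alpha=1.5))
from pl import *
S=T(.474,-.0465,.08,-.128)
print(tod(S))
E
```

```text
(array([447.8, 140.7,  81.4]), array([   0.4, -174.5,   81.4,    0.1,    0.1,    0. ])) [-0.71 -0.18  0.88  2.16 -0.24  1.1   0.1 ] [ 0.2 -0.  -3.4]
top (array([ 0.0012, -0.0006,  0.0046]), np.float64(0.000920143447314517), np.int64(163), array([ 0.024 , -0.0266, -0.0003]), np.int64(65))
side (array([-0.0012, -0.0017,  0.0019]), np.float64(0.0007531135865732272), np.int64(307), array([0.1873, 0.0016, 0.0064]), np.int64(72))
top scoopframe y: z(front..), #orange, binz, xrange
93 [-82.  49.  56.] 0 131.0 
99 [41. 44. 45.] 0 125.0 
105 [-20. -17. -15.] 0 64.0 
111 [-23. -20. -18.] 0 62.0 
side scoopframe y: z(front..), #orange, binz, xrange
87 [52. 54. 56.] 19 135.0 [-56.  58.]
93 [-14.  45.  55.] 117 127.0 [-32.  57.]
99 [-18. -16. -14.] 132 65.0 [-32.  57.]
105 [-21. -18. -16.] 130 63.0 [-31.  57.]
111 [-22. -20. -18.] 130 61.0 [-31.  58.]
[-168.6   68.4  -59.3    1.1    0.    -3.5]
```

View pics/co4.png

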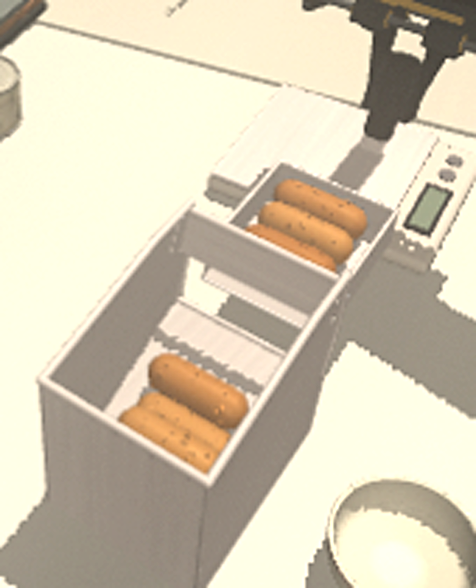

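View pics/to4.png

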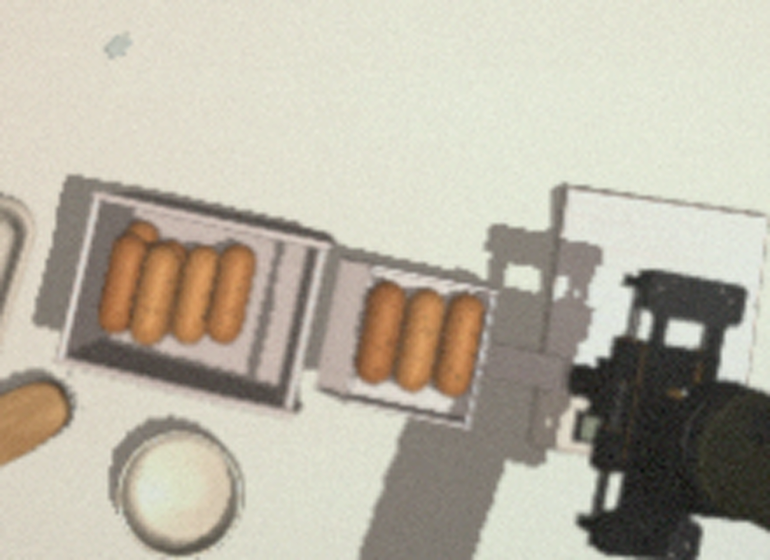

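```bash
cat > pan.py <<'E'
from pl import *
import sys
def pan(tag,S):
  for n in("top","side"):
    z=np.load(f"pics/{n}_{tag}.npz"); C=cloud(n,z['d']); p=z['p'].astype(int); L=(C-S[:3,3])@S[:3,:3]
    m=(p[...,2]-p[...,0]>30)&(abs(L[...,0])<.05)&(abs(L[...,1])<.055)&(L[...,2]>.008)&(L[...,2]<.06)
    q=L[m]
    for c in(-30,0,30):
        k=q[abs(q[:,1]*1000-c)<14]; print(n,c,len(k),(np.percentile(k[:,0],[2,98])*1000).round(1),(np.percentile(k[:,2],97)*1000).round(1), 'peak y',(np.median(k[k[:,2]>np.percentile(k[:,2],75)][:,1])*1000).round(1))
if __name__=="__main__": pan(sys.argv[1],cur()@np.linalg.inv(G))
E
python3 pan.py o4
```

```text
top -30 279 [-27.4  41.9] 32.5 peak y -29.9
top 0 288 [-31.6  39.7] 32.3 peak y 0.9
top 30 278 [-30.6  38.8] 31.4 peak y 31.7
side -30 322 [-33.6  38.7] 30.3 peak y -31.0
side 0 351 [-36.6  37. ] 29.9 peak y -0.9
side 30 163 [-35.   33.6] 29.5 peak y 28.2
```

Emit:
send_rows(motion=[[-6,1,-2,0,0,0,-1],[-18,4,-6,0,0,0,-1],[-34,10,-12,0.2,0,-0.5,-1],[-52,18,-18,0.4,0,-1,-1],[-71,27,-25,0.6,0,-1.5,-1],[-90,36,-32,0.8,0,-2,-1],[-109,45,-38,1,0,-2.5,-1],[-127,54,-45,1.1,0,-3,-1]])

```text
time: 15.55
position: [0.4521, -0.1399, 0.1261]
orientation: [-2.166, -1.913, -0.38]
force: [-0.3, -1.0, -2.7]
grip_width: 0.272
```

```bash
python3 - <<'E'
from pl import *
print(tod(T(.474,-.0465,.08,-.128)),scoop(),robot.read_state()['qpos'].round(2))
E
```

```text
[-42.6  10.9 -14.8   0.    0.   -0.3] (array([469.4,  -0.5,  80.4]), array([ 4.850e+01, -3.089e+02,  8.040e+01,  3.400e+00,  1.000e-01,
       -1.000e-01])) [-0.53  0.21  1.13  1.97 -0.51  1.29  0.68]
```

Emit:
send_rows(motion=[[-10,3,-3.5,0,0,0,-1],[-21,6,-7.5,0,0,0,-1],[-31,9,-11,0,0,-0.2,-1],[-38,11,-13,0,0,-0.3,-1],[-40,11,-14,0,0,-0.3,-1],[-40,11,-14,0,0,-0.3,-1]])

```text
time: 16.15
position: [0.457, -0.1826, 0.1257]
orientation: [-2.163, -1.916, -0.381]
force: [-0.1, -0.5, -3.0]
grip_width: 0.274
```

```bash
python3 chk.py sc1; python3 pan.py sc1; python3 - <<'E'
from pl import *
for z in (.05,.03,.026,.024):print(tod(T(.474,-.0465,z,-.128)))
a=cv2.imread('pics/side_sc1.png')[90:250,240:410];cv2.imwrite('pics/csc1.png',cv2.convertScaleAbs(cv2.resize(a,None,fx=3.5,fy=3.5,interpolation=2),alpha=1.5))
E
```

```text
(array([473.9, -43.2,  80.1]), array([  61.1, -350. ,   80.1,    3.5,    0. ,   -0. ])) [-0.4   0.31  1.11  1.91 -0.58  1.35  0.8 ] [-0.1 -0.5 -3. ]
top (array([ 0.0011, -0.0001,  0.0085]), np.float64(0.0009724785496868157), np.int64(191), array([ 0.0056, -0.0355,  0.0001]), np.int64(71))
side (array([-0.0019, -0.0001,  0.003 ]), np.float64(0.0008751160541678668), np.int64(221), array([-0.0324, -0.0051, -0.0011]), np.int64(61))
top -30 247 [-25.9  41.9] 31.9 peak y -32.6
top 0 272 [-27.   39.7] 32.2 peak y -0.4
top 30 249 [-31.5  38.7] 31.1 peak y 28.5
side -30 200 [-33.9  38.6] 30.5 peak y -29.9
side 0 224 [-36.7  35.9] 29.6 peak y 0.1
side 30 318 [-36.1  35.7] 29.2 peak y 29.7
[-14.1   0.8  27.1  -0.   -0.   -0.1]
[-20.9   0.7  45.9  -0.   -0.   -0.1]
[-22.3   0.7  49.6  -0.   -0.   -0.1]
[-22.9   0.7  51.5  -0.   -0.   -0.1]
```

View pics/csc1.png

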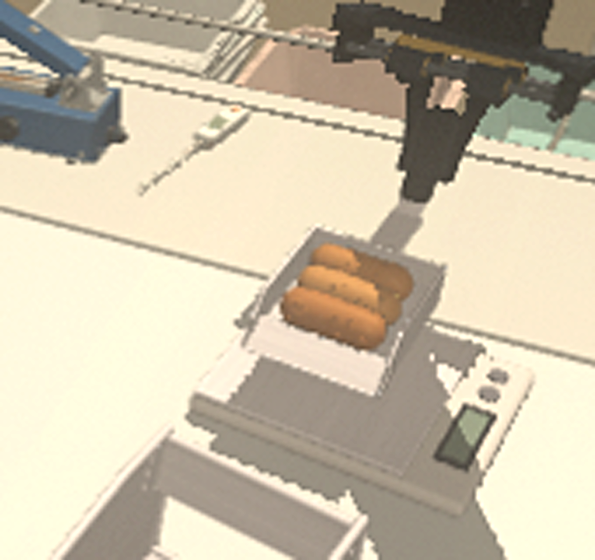

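Emit:
send_rows(motion=[[-4,0.7,6,0,0,0,-1],[-9,0.7,17,0,0,0,-1],[-14,0.7,28,0,0,0,-1],[-17.5,0.7,37,0,0,0,-1],[-19.5,0.7,43,0,0,0,-1],[-20.5,0.7,45.5,0,0,0,-1],[-20.5,0.7,45.5,0,0,0,-1]])

```text
time: 16.95
position: [0.4572, -0.1864, 0.0756]
orientation: [-2.162, -1.916, -0.381]
force: [0.5, -0.5, -1.8]
grip_width: 0.27
```

```bash
python3 - <<'E'
from pl import *
print(scoop(),robot.read_state()['force'],robot.read_state()['wrist_torque'],tod(T(.474,-.0465,.025,-.128)))
E
```

```text
(array([474. , -46.9,  30.1]), array([ 6.190e+01, -3.536e+02,  3.010e+01,  3.500e+00,  1.000e-01,
       -0.000e+00])) [ 0.49902313 -0.48139307 -1.76786866] [-1.04983251e+00  1.53326110e-01 -2.59340320e-04] [-1.3  0.2  4.9 -0.   0.  -0.1]
```

Lower in ~1.5 mm steps until contact shows in force.

Emit:
send_rows(motion=[[-0.5,0,1.5,0,0,0,-1],[-1,0,3,0,0,0,-1],[-1.2,0,4,0,0,0,-1],[-1.2,0,4,0,0,0,-1]])

```text
time: 17.35
position: [0.4579, -0.1865, 0.0731]
orientation: [-2.163, -1.916, -0.384]
force: [-1.0, -3.3, 4.1]
grip_width: 0.269
```

Emit:
send_rows(motion=[[-0.3,0,1,0,0,0,-1],[-0.3,0,1,0,0,0,-1]])

```text
time: 17.55
position: [0.458, -0.1867, 0.0722]
orientation: [-2.163, -1.916, -0.384]
force: [-2.2, -3.0, 6.0]
grip_width: 0.271
```

```bash
python3 - <<'E'
from pl import *
s=robot.read_state()
print(scoop(),s['force'],s['wrist_torque'])
E
```

```text
(array([475.1, -47.2,  26.8]), array([ 6.300e+01, -3.536e+02,  2.680e+01,  3.500e+00, -1.000e-01,
        1.000e-01])) [-2.22982264 -3.00956031  6.03054736] [0.31089875 0.46412949 0.25791719]
```

Emit:
send_rows(motion=[[0,0,0,0,0,0,-0.35],[0,0,0,0,0,0,-0.3],[0,0,0,0,0,0,-0.2],[0,0,0,0,0,0,0],[0,0,0,0,0,0,0.1],[0,0,0,0,0,0,0.1]], grip_force=10)

```text
time: 18.15
position: [0.4574, -0.186, 0.0707]
orientation: [-2.162, -1.917, -0.381]
force: [-1.0, -0.0, -0.5]
grip_width: 0.529
```

```bash
python3 chk.py rel; python3 pan.py rel; python3 - <<'E'
import cv2
a=cv2.imread('pics/side_rel.png')[90:250,240:410];cv2.imwrite('pics/crel.png',cv2.convertScaleAbs(cv2.resize(a,None,fx=3.5,fy=3.5,interpolation=2),alpha=1.5))
E
```

```text
(array([474.2, -46.5,  25.2]), array([  62. , -353.1,   25.2,    3.6,    0. ,   -0. ])) [-0.33  0.4   1.05  1.95 -0.66  1.28  0.89] [-1.  -0.  -0.5]
top (array([ 0.0018, -0.0005,  0.0081]), np.float64(0.0009613859657314622), np.int64(180), array([-0.0106,  0.0191,  0.0026]), np.int64(64))
side (array([-0.0012, -0.0009,  0.0069]), np.float64(0.0008089241917398627), np.int64(238), array([ 0.0279, -0.004 ,  0.0031]), np.int64(54))
top -30 203 [-25.8  42.9] 35.0 peak y -29.1
top 0 241 [-28.1  39.8] 34.6 peak y -0.5
top 30 226 [-28.4  38.3] 35.0 peak y 31.1
side -30 189 [-33.3  38.1] 32.6 peak y -28.5
side 0 212 [-36.4  36.3] 32.8 peak y 0.9
side 30 273 [-36.2  35.9] 32.8 peak y 31.7
```

View pics/crel.png

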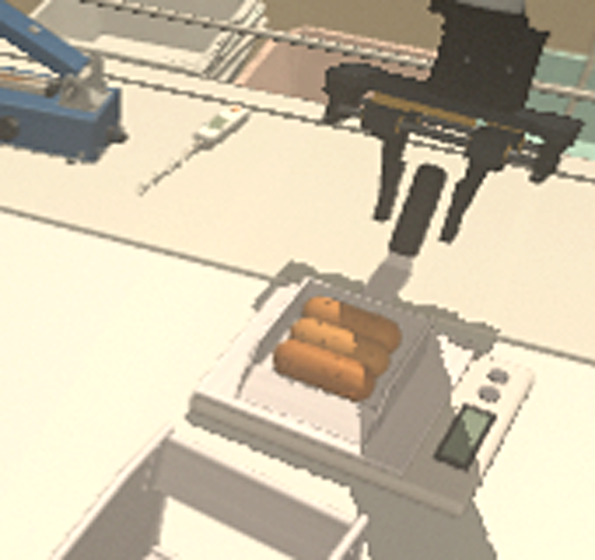

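Released and standing. Retreat along the tool axis.

Emit:
send_rows(motion=[[0,0,-15,0,0,0,0.1],[0,0,-40,0,0,0,0.2],[0,0,-75,0,0,0,0.2],[0,0,-110,0,0,0,0.2],[0,0,-130,0,0,0,0.2],[0,0,-130,0,0,0,0.2],[0,0,-130,0,0,0,0.2]])

```text
time: 18.95
position: [0.4517, -0.2303, 0.1936]
orientation: [-2.163, -1.917, -0.382]
force: [0.7, -0.3, -0.3]
grip_width: 0.599
```

```bash
python3 - <<'E'
from fit import *; from pl import *; from pan import pan
np.set_printoptions(precision=4,suppress=True)
print(robot.read_state()['position'],abs(robot.read_state()['qvel']).max())
S=T(.4742,-.0465,.025,-.129)
for n in("top","side"):
    p,d=eyes.snapshot(n); np.savez(f"pics/{n}_end.npz",p=p,d=d); print(scoopfit3(n,d,S))
    P=cloud(n,d); B=(P-BIN[:3,3])@BIN[:3,:3]; o=(p[...,2].astype(int)-p[...,0]>30)&(abs(B[...,0])<.058)&(abs(B[...,1])<.078)&(B[...,2]>.02)
    print('bin food z',np.percentile(B[o][:,2],[5,50,99]),o.sum())
    cv2.imwrite(f'pics/{n}_end.png',cv2.convertScaleAbs(p,alpha=1.4))
pan("end",S)
E
```

```text
[ 0.4517 -0.2303  0.1936] 0.03032509841469429
(array([ 0.0018, -0.0003,  0.005 ]), np.float64(0.0009774160523769553), np.int64(178), array([ 0.014 , -0.0054,  0.0034]), np.int64(67))
bin food z [0.0529 0.0734 0.0885] 1148
(array([-0.0012, -0.001 ,  0.0021]), np.float64(0.0007069670613593683), np.int64(244), array([-0.0303, -0.0003,  0.0015]), np.int64(52))
bin food z [0.0619 0.0744 0.1405] 1159
top -30 192 [-24.   43.1] 35.2 peak y -31.0
top 0 231 [-27.  40.] 35.9 peak y 0.3
top 30 227 [-29.   38.6] 35.1 peak y 29.2
side -30 191 [-33.   38.7] 32.8 peak y -29.1
side 0 209 [-36.2  36.2] 32.9 peak y 0.4
side 30 272 [-36.4  35.6] 33.1 peak y 31.3
```

View pics/top_end.png

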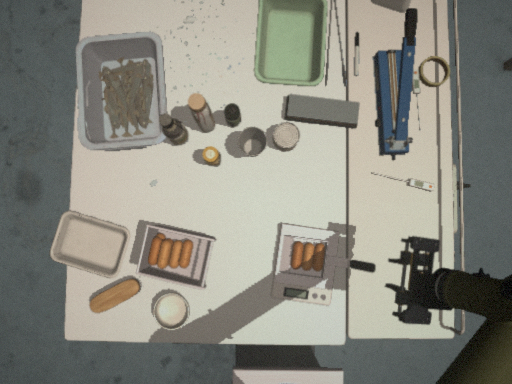

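View pics/side_end.png

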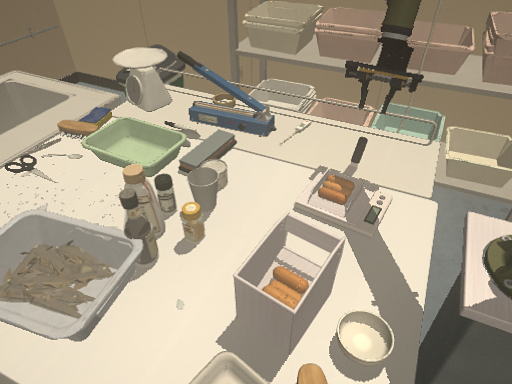

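Emit:
send_rows(motion=[[0,0,0,0,0,0,0.2],[0,0,0,0,0,0,0.2],[0,0,0,0,0,0,0.2]])

```text
time: 19.35
position: [0.4516, -0.2295, 0.1926]
orientation: [-2.162, -1.916, -0.38]
force: [-0.6, 0.1, -0.9]
grip_width: 0.602
```

```bash
python3 -c "
from station import robot
print(robot.read_state()['force'],robot.finish_job())"
```

```text
the job is handed in; nothing more can be done
[-0.55908148  0.1032843  -0.87084448] None
```

The job is handed in at about 19.4 s of the 54 s allowed; no verdict was reported. I pushed the scoop down the bin's sloping floor until it was loaded (about 12 N) and lifted it level with a three-layer heap. I then drew it out with its rims 5 to 6 mm under the bar, which pushed the heap back into the bin. The full scoop stands on the scale's platform and is released.

**Last checks:**
- **Pan:** Three croquettes lie side by side, with middles at about y -30, 0 and +30 mm in the scoop's frame. Their tops are about at or just under the rims. They sit up to about 8 mm off centre sideways in the top camera, but only 0 to 3 mm in the side camera; the limit is 14.5 mm.
- **Scale:** The scoop is within about 2 mm of where I estimated the platform's middle. It looks level and touched down at about 6 N. The tilt came from the arm's own pose before release, because the camera fits of the pan floor were too noisy with the croquettes in it.
- **Bin:** The other six should be in the bin, with tops at about 90 mm. I saw only four or five directly and inferred the rest from the count; none shows anywhere else in the pictures.
- **Bystanders and arm:** The cup, spice jar and tin appear unmoved by eye, and the gripper is clear of everything.
- **Disagreements:** The two cameras differed by 2 to 3 mm throughout, so I used their average. In the last side picture one height reading for the food in the bin came out at 140 mm, which I take to be an edge pixel on the bin's wall; the top camera gave 89 mm.

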